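# Fill the upholsterer's kit tray in the locking pliers

### The job

Slide the kit tray so that its tongue lies between the open jaws of the bench-mounted locking pliers, and squeeze the handles together until they lock on it. Then press every tool on the bench down fully home in its own cutout, pull the release lever back so that the pliers spring open, and draw the filled tray straight back out, clear of the jaws, leaving it lying on the bench. Do not knock over the pot or the jar.

Things in the scene. Friction and masses are not known exactly. Their poses are not given: they have to be found in the camera images.
- stapler_mid (a point): hand stapler, red grip body with a steel nose; lies on the bench, sole down. Grip body 74 long x 28 wide x 32 high, nose 46 long x 16 wide x 22 high beyond it. The point is the centre of the grip body, half-way up (16 above the sole); x points to the nose, z up. 150 g, most of it in the grip body; may be absent
- stapler_cutout (a point): where stapler_mid lies (24 above the bench), and its axes, when that tool is fully home in its cutout. The cutout has the tool's outline plus 2.5 at its sides and 3 at its ends, and is 12 deep; the tray's top is 20 above the bench, so a seated tool stands 20 proud. Two sprung rubber nubs in its side walls hold the tool up about 9 above the floor until it is pressed with 4 to 12 N, then grip it
- tape_mid (a point): tape rule, yellow case with a black mouthpiece; lies on the bench, sole down. Grip body 64 long x 30 wide x 32 high, nose 22 long x 18 wide x 32 high beyond it. The point is the centre of the grip body, half-way up (16 above the sole); x points to the nose, z up. 150 g, most of it in the grip body; may be absent
- tape_cutout (a point): where tape_mid lies (24 above the bench), and its axes, when that tool is fully home in its cutout. The cutout has the tool's outline plus 2.5 at its sides and 3 at its ends, and is 12 deep; the tray's top is 20 above the bench, so a seated tool stands 20 proud. Two sprung rubber nubs in its side walls hold the tool up about 9 above the floor until it is pressed with 4 to 12 N, then grip it
- gauge_mid (a point): thickness gauge, blue grip body with a white dial on top and an aluminium anvil bar; lies on the bench, sole down. Grip body 56 long x 28 wide x 32 high, nose 54 long x 12 wide x 22 high beyond it. The point is the centre of the grip body, half-way up (16 above the sole); x points to the nose, z up. 150 g, most of it in the grip body; may be absent
- gauge_cutout (a point): where gauge_mid lies (24 above the bench), and its axes, when that tool is fully home in its cutout. The cutout has the tool's outline plus 2.5 at its sides and 3 at its ends, and is 12 deep; the tray's top is 20 above the bench, so a seated tool stands 20 proud. Two sprung rubber nubs in its side walls hold the tool up about 9 above the floor until it is pressed with 4 to 12 N, then grip it
- puller_mid (a point): staple puller, green grip body with a dark steel nose; lies on the bench, sole down. Grip body 78 long x 28 wide x 32 high, nose 44 long x 20 wide x 22 high beyond it. The point is the centre of the grip body, half-way up (16 above the sole); x points to the nose, z up. 150 g, most of it in the grip body; may be absent
- puller_cutout (a point): where puller_mid lies (24 above the bench), and its axes, when that tool is fully home in its cutout. The cutout has the tool's outline plus 2.5 at its sides and 3 at its ends, and is 12 deep; the tray's top is 20 above the bench, so a seated tool stands 20 proud. Two sprung rubber nubs in its side walls hold the tool up about 9 above the floor until it is pressed with 4 to 12 N, then grip it
- tongue_grip (a point): the kit tray, loose, 700 g: a black rigid insert 230 x 140 x 20 high with four cutouts side by side and orange floors, and an orange tongue sticking out from the middle of one 140 side, 90 long, 28 wide, 45 high above the bench. The point is the centre of the tongue's width and height (22.5 above the bench), 32 from the tray's edge: the place to grip it. x points from the tongue to the tray, z up. Tray and tongue slide on the bench
- tongue_end (a point): point on the same tongue 38 farther out (20 from its free end), mid-width and 22.5 above the bench: where the jaws should take it
- jaw_mid (a point): locking pliers bolted flat to the bench (red handles, steel jaws with black rubber pads): the point midway between the pads, 36 above the bench. x points out of the jaws, away from the handles, z up. The pads are 30 long, from 15 before to 15 beyond this point, and span 22 to 50 above the bench; they stand about 46 apart here when open, and both close equally to the middle. The steel behind them leaves 35 of depth from this point for the tongue's end
- handles_mid (a point): point midway between the two handles, 130 behind jaw_mid, 45 above the bench, with the same axes: where to squeeze, along y. Each handle is 12 thick and spans 36 to 54 above the bench; over their outsides they measure about 64 here when open and 36 when locked. They end 30 behind this point. Below them is only a spar 18 high, and a small spring strut runs between them
- pliers (a joint): how far each handle has been squeezed: 0 is open, where a spring returns it; past 0.10 it is over center and snaps on by itself, stopping at about 0.17 on the tongue (0.18 empty), where it stays locked. Squeezing takes about 15 N on each handle, most at the start
- release (a joint): yellow release lever behind the handles, an upright blade 22 wide (along y), 6 thick, 55 long. Value: its lean towards the jaws in rad; 0 upright (pliers open), about 0.60 when locked on the tongue. Pulling its top back, away from the jaws, to less than 0.3 (about 10 N) carries the pliers back over center; they spring open and it goes to 0
- release_grip (a point): point on the release lever's blade, 43 from its hinge (12 below its tip), mid-width: where to take it
- release_hinge (a point): the release lever's hinge axis (along y), 155 behind the pliers' pivot and 32 above the bench, axes as jaw_mid
- pot: white glue pot, 64 across, 65 high, among the tools; origin under its centre; not to be knocked over
- jar: glass jar with a red lid, 64 across, 85 high; origin under its centre; not to be knocked over
Not all that is in view belongs to the job. Of the things like the part that bears gauge_mid, leave any that is pink, purple or turquoise; of the rest the larger one is meant.

How it is judged:
On the way, in this order (a step that is already met when the one before it is completed fails the run):
1. the pliers are locked on the tray's tongue, before any tool is put in its cutout (horizontal distance between tongue_end and jaw_mid below 0.015 m and value of joint pliers above 0.145 rad and distance between stapler_mid and stapler_cutout above 0.03 m and distance between tape_mid and tape_cutout above 0.03 m and distance between gauge_mid and gauge_cutout above 0.03 m and distance between puller_mid and puller_cutout above 0.03 m), for 0.3 s.
2. every tool is fully home in its own cutout, the pliers still locked on the tongue (distance between stapler_mid and stapler_cutout below 0.006 m and angle between the x axis of stapler_mid and the x axis of stapler_cutout, either way round below 0.08 rad and angle between the z axis of stapler_mid and the z axis of stapler_cutout, either way round below 0.08 rad and distance between tape_mid and tape_cutout below 0.006 m and angle between the x axis of tape_mid and the x axis of tape_cutout, either way round below 0.08 rad and angle between the z axis of tape_mid and the z axis of tape_cutout, either way round below 0.08 rad and distance between gauge_mid and gauge_cutout below 0.006 m and angle between the x axis of gauge_mid and the x axis of gauge_cutout, either way round below 0.08 rad and angle between the z axis of gauge_mid and the z axis of gauge_cutout, either way round below 0.08 rad and distance between puller_mid and puller_cutout below 0.006 m and angle between the x axis of puller_mid and the x axis of puller_cutout, either way round below 0.08 rad and angle between the z axis of puller_mid and the z axis of puller_cutout, either way round below 0.08 rad and horizontal distance between tongue_end and jaw_mid below 0.015 m and value of joint pliers above 0.145 rad), for 0.3 s.
3. the release lever is pulled back by the fingers (contact force between release and the fingers above 0.5 N and value of joint release below 0.45 rad).
At the end, for the whole second after the job is handed in: Every tool present is home in its cutout (within 6 mm, 0.08 rad), the pliers are open (joint under 0.04), and the tray lies flat on the bench, tongue_end 40 mm or more out from jaw_mid along x (tongue clear of the pads) and within 200 mm of it (distance between stapler_mid and stapler_cutout below 0.006 m and angle between the x axis of stapler_mid and the x axis of stapler_cutout, either way round below 0.08 rad and angle between the z axis of stapler_mid and the z axis of stapler_cutout, either way round below 0.08 rad and distance between tape_mid and tape_cutout below 0.006 m and angle between the x axis of tape_mid and the x axis of tape_cutout, either way round below 0.08 rad and angle between the z axis of tape_mid and the z axis of tape_cutout, either way round below 0.08 rad and distance between gauge_mid and gauge_cutout below 0.006 m and angle between the x axis of gauge_mid and the x axis of gauge_cutout, either way round below 0.08 rad and angle between the z axis of gauge_mid and the z axis of gauge_cutout, either way round below 0.08 rad and distance between puller_mid and puller_cutout below 0.006 m and angle between the x axis of puller_mid and the x axis of puller_cutout, either way round below 0.08 rad and angle between the z axis of puller_mid and the z axis of puller_cutout, either way round below 0.08 rad and value of joint pliers below 0.04 rad and x of tongue_end in the frame of jaw_mid above 0.04 m and horizontal distance between tongue_end and jaw_mid below 0.2 m and height (world z) of each of tongue_grip, tongue_end below 0.028 m); the robot touches nothing.
It fails at once if the pot or the jar is knocked over (angle between any of pot, jar's own z axis and vertical above 0.6 rad).
Of stapler, tape, gauge, puller only 3 to 4 are there at a start; the rules pass over those that are not, and their reading is None.
At some moment in a run one of stapler, tape, gauge, puller may be knocked a few centimetres aside while the robot is not near it.
It also fails if it takes over 200 s, if anything falls off the work surface, if the arm or the gripper's body presses on something with over 40 N, if the wrist force passes 120 N, or if a joint passes its speed limit or range.

### The arm

A 6-joint arm with a two-finger parallel gripper is mounted at the origin on the work surface. World frame = base frame: x ahead of the robot, y to its left, z up, the work surface at z = 0. Lengths are in m, angles in rad, forces in N, time in s.
With the tool pointing down it reaches from about 0.35 to 0.975 m from the base axis. Payload 4.9 kg.
Tool frame: the origin (TCP) lies at the very end of the fingers, on their centre line; the grasp point (between the pads) lies 19 mm behind it; z points along the fingers, y is the line along which they close (so a half turn about z gives the same grasp; the last joint's range is limited). The gripper opens to 85 mm and grips with 20 to 120 N. Pads are 22 mm wide; open, the fingers measure 114 mm over their backs; the gripper's body (76 mm by 85 mm) begins 54 mm behind the grasp point. The pads swing forward as they close: fully open they stand 13 mm farther back than shut.
Start: joints at [-1.306, 0.053, 1.613, -0, 1.476, -0.119], TCP at [0.234, -0.58, 0.204] pointing down, gripper open.
Joint ranges: [-3.01, 3.01], [-1.01, 2.22], [0.06, 2.58], [-1.02, 4.17], [0.09, 2.62], [-3.14, 3.14]. Speed limits (rad/s): [2.57, 2.57, 3.14, 3.14, 3.14, 3.14].

### API

Orientations are given as a rotation vector (axis times angle).
In Python, from station import * gives the robot as it stands.
- The arm moves only by the shell command python3 -m crank 'ROWS' [OPENING] [FORCE]. ROWS is JSON, a list of rows, each an object with "offset": the shift along the tool's x, y, z in m, a list of three; "twist": the turn, a rotation vector about the tool's x, y, z in degrees, a list of three. In form: [{"offset": [x, y, z], "twist": [rx, ry, rz]}, ...]. A call has 1 to 20 rows; each row is the pose to reach, as a shift and turn from the pose commanded when the call began, along the tool's axes at that moment; what a row does not reach only later rows make up. A row lasts 1/8 s, in which the tool goes at most 62.5 mm and 10.7 degrees, less where a joint would pass 70% of its speed; a pose out of reach is approached as far as the arm can. A call with a gripper value outside its range is refused whole. OPENING is the opening, from 0 (shut) to 1 (fully open), set as the call begins (- or left out, the last holds). The fingers move at their own pace and stop on an object; FORCE is the grip in N (left out, the last holds). Time passes only in rows, so rows that repeat a pose let the fingers close. It gives the time, the measured TCP pose, the force, the opening and the grip force at its end, in the units of the state.
- get_obs(): the state, without advancing time (a new reading comes with each control period).
- get_image(name): name is "scene" or "side" or "wrist"; returns the picture (420x560x3 uint8, red, green, blue); there is no depth.
- get_calibration(name): a dict with "intrinsics" (3x3 intrinsics, pixels), "k1" (the pictures are not rectified: a ray, as slopes to the right and down, at radius r is drawn at 1 + k1 r^2 times it, then the intrinsics apply), "world_from_camera" (4x4, takes a point from camera to world coordinates); the wrist camera has in their place "tool_from_camera" (4x4, takes a point from camera to tool coordinates, whose origin is the TCP and whose axes are the flange's). Camera axes: x right, y up, looking along -z (the intrinsics and any distortion apply to the point x, -y, -z); pixel columns grow to the right and rows downward; lengths in m; the calibration is good to about 2 mm. A picture is of the moment at which its call begins: read the wrist's pose just before it. get_calibration takes no time and is no camera call.
- finish_job(): hands the job in; it is judged then, once.
Trained networks look in the newest picture that a camera, given by its name, has taken for a name from the list of things; names that differ only in an ending like _2 or _b are one class to them, and where a whole thing is asked for, a point or a joint stands for the part that bears it (a point fixed in the world has none). Each returns a list of dicts, best first, with "confidence" (0 to 1); they miss things now and then, are a little off and sometimes report something else, mostly with a low value. They report only what shows in the picture. A call takes as long as a camera call. They do not tell look-alikes from the thing itself.
- cut_out(query, camera): "region" (420x560 bool, what is visible of it) and "rect" ([centre column, centre row, width, height] in pixels, round what is visible of it).
The state is a dict: "t": time; "q": joint angles; "dq": joint speeds; "effort": joint torques, N m; "tool_pos": TCP position; "tool_rot": TCP orientation; "contact_force": force on the tool from outside, world axes, zero at the start; "wrist_torque": the same for the moment, N m; "opening": finger opening in m; "grip_force": force on a finger pad.
Only numpy, scipy, OpenCV 4.12 (cv2) and the standard library are available. Lean on these libraries where they do the work, as an engineer would, in place of code of your own. Each camera call takes 0.05 s, during which the arm holds its last target. There are 200 camera calls.

## Working session

There is one attempt and no reset: what is moved stays moved. The work goes in short steps, Python scripts to look and compute and a shell command to move; the robot and the scene stay as the last step left them, time stands still between calls to the robot, and variables do not carry over. Pictures are saved under pics/ and viewed, at most 14 in all, crops included, and the job is handed in when it is done.

```bash
ls; mkdir -p pics; cat > h.py <<'E'
import numpy as np, cv2
from station import *
from scipy.spatial.transform import Rotation as R
def cam(n,obs=None):
    c=get_calibration(n); K=np.array(c["intrinsics"]); k1=c["k1"]
    if n=="wrist":
        o=obs or get_obs(); T=np.eye(4); T[:3,:3]=R.from_rotvec(o["tool_rot"]).as_matrix(); T[:3,3]=o["tool_pos"]
        T=T@np.array(c["tool_from_camera"])
    else: T=np.array(c["world_from_camera"])
    return K,k1,T
def unproj(C,uv,z):
    K,k1,T=C; uv=np.atleast_2d(np.asarray(uv,float))
    d=(np.c_[uv,np.ones(len(uv))]@np.linalg.inv(K).T)[:,:2]; rd=np.linalg.norm(d,axis=1,keepdims=True); r=rd.copy()
    for _ in range(20): r=rd/(1+k1*r*r)
    s=d/(1+k1*r*r)
    ray=np.c_[s[:,0],-s[:,1],-np.ones(len(s))]@T[:3,:3].T
    o=T[:3,3]; return o+ray*((z-o[2])/ray[:,2:3])
def proj(C,P):
    K,k1,T=C; P=np.atleast_2d(P); p=(P-T[:3,3])@T[:3,:3]
    s=np.c_[p[:,0],-p[:,1]]/-p[:,2:3]; r2=(s**2).sum(1,keepdims=True); s=s*(1+k1*r2)
    return (np.c_[s,np.ones(len(s))]@K.T)[:,:2]
def snap(n,f=None):
    o=get_obs(); im=get_image(n)
    if f: cv2.imwrite(f"pics/{f}.png",im[:,:,::-1])
    return im,cam(n,o)
def footprint(C,reg,z):
    "min-area rect of region unprojected at height z"
    cs,_=cv2.findContours(reg.astype(np.uint8),cv2.RETR_EXTERNAL,cv2.CHAIN_APPROX_NONE)
    c=max(cs,key=cv2.contourArea)[:,0,:]
    return unproj(C,c,z)[:,:2]
E
python3 - <<'E'
from h import *
ims=[]
for n in("scene","side"):
    im,C=snap(n,n+"0"); print(n,C[2].round(3).tolist(),C[0][0,0],C[1])
    for q in ["stapler_mid","tape_mid","gauge_mid","puller_mid","tongue_grip","pliers","release","pot","jar"]:
        for d in cut_out(q,n):
            if d["confidence"]>.2: 
                r=d["rect"]; print(q,round(d["confidence"],2),[int(x) for x in r],unproj(C,r[:2],.016)[0].round(3))
o=get_obs();print(o["tool_pos"],o["tool_rot"],o["opening"])
E
```

```text
pics
scene [[-0.348, -0.688, 0.637, 1.332], [0.938, -0.248, 0.244, 0.317], [-0.01, 0.682, 0.732, 1.06], [0.0, 0.0, 0.0, 1.0]] 428.5138111864005 -0.0017138734485881298
stapler_mid 0.64 [175, 200, 66, 36] [ 0.509 -0.349  0.016]
stapler_mid 0.62 [354, 234, 14, 37] [0.448 0.252 0.016]
tape_mid 0.82 [343, 278, 12, 29] [0.62  0.26  0.016]
tape_mid 0.25 [266, 242, 103, 49] [0.573 0.006 0.016]
gauge_mid 0.67 [322, 205, 33, 12] [0.364 0.124 0.016]
gauge_mid 0.52 [407, 207, 33, 17] [0.276 0.392 0.016]
gauge_mid 0.51 [420, 247, 15, 27] [0.431 0.453 0.016]
gauge_mid 0.49 [388, 238, 10, 31] [0.426 0.357 0.016]
gauge_mid 0.43 [360, 197, 13, 17] [0.283 0.235 0.016]
tongue_grip 0.76 [268, 239, 99, 52] [0.557 0.006 0.016]
pliers 0.73 [183, 202, 56, 7] [ 0.509 -0.32   0.016]
pliers 0.24 [144, 186, 7, 18] [ 0.487 -0.485  0.016]
release 0.45 [144, 188, 4, 18] [ 0.495 -0.479  0.016]
pot 0.85 [381, 275, 24, 31] [0.571 0.36  0.016]
jar 0.93 [252, 275, 21, 29] [0.697 0.01  0.016]
side [[-0.999, 0.023, -0.044, 0.475], [-0.049, -0.609, 0.791, 0.895], [-0.008, 0.793, 0.61, 0.791], [0.0, 0.0, 0.0, 1.0]] 412.974
[... 249 characters left out ...]
6]
gauge_mid 0.76 [389, 360, 31, 50] [0.27  0.396 0.016]
gauge_mid 0.59 [376, 300, 33, 19] [0.274 0.236 0.016]
gauge_mid 0.58 [332, 267, 32, 37] [0.372 0.133 0.016]
tongue_grip 0.6 [278, 161, 25, 50] [ 0.537 -0.397  0.016]
tongue_grip 0.56 [268, 230, 50, 85] [ 0.548 -0.009  0.016]
pliers 0.76 [282, 168, 17, 29] [ 0.519 -0.35   0.016]
release 0.33 [279, 161, 29, 51] [ 0.534 -0.396  0.016]
release 0.29 [231, 302, 36, 23] [0.62  0.256 0.016]
pot 0.84 [243, 334, 29, 40] [0.582 0.345 0.016]
pot 0.29 [277, 161, 27, 47] [ 0.539 -0.392  0.016]
jar 0.89 [212, 225, 25, 33] [ 0.714 -0.027  0.016]
[ 0.23400365 -0.57951967  0.20349054] [-3.08391501e+00 -5.99136079e-01  3.67501613e-05] 0.08535759671617635
```

View pics/scene0.png

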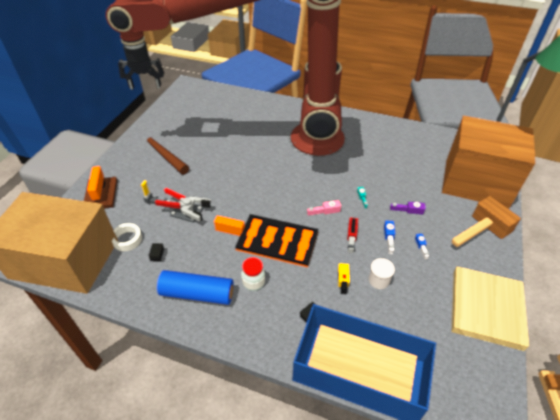

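View pics/side0.png

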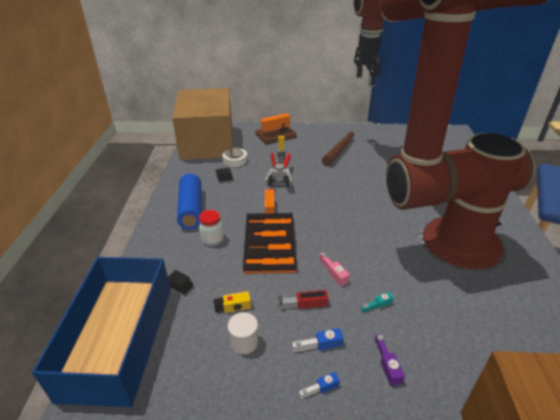

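The blue things (gauge class, scene pixels) are at (390,236) and (422,245), with look-alikes in pink (324,208), turquoise (362,196) and purple (408,207). The larger blue one at (390,236) fits; I'll confirm it in the wrist view. There is no green puller in sight, so it's probably absent. Now I'll move the wrist camera over the tray.

```bash
cat >> h.py <<'E'
def plan(pos,a=None,tilt=None,o=None):
    "row from present pose to TCP pos (world), closing direction at angle a deg (mod 180), tool down"
    o=o or get_obs(); R0=R.from_rotvec(o["tool_rot"]).as_matrix(); q6=o["q"][5]
    off=R0.T@(np.array(pos)-o["tool_pos"])
    tw=np.zeros(3)
    if a is not None:
        best=None
        for k in(0,180,-180):
            t=np.radians(a+k); y=np.array([np.cos(t),np.sin(t),0]); z=np.array([0,0,-1.]); x=np.cross(y,z)
            Rt=np.c_[x,y,z]; w=R.from_matrix(R0.T@Rt).as_rotvec()
            if best is None or np.linalg.norm(w)<np.linalg.norm(best): best=w
        tw=np.degrees(best)
    n=max(np.linalg.norm(off)/.0625,np.linalg.norm(tw)/10.7)
    print("offset",off.round(4).tolist(),"twist",tw.round(1).tolist(),"rows>=%.1f"%n,"q6 %.2f"%q6)
def st():
    o=get_obs(); M=R.from_rotvec(o["tool_rot"]).as_matrix()
    print("t%.2f"%o["t"],"tcp",o["tool_pos"].round(4) if hasattr(o["tool_pos"],"round") else o["tool_pos"],"a %.1f"%np.degrees(np.arctan2(M[1,1],M[0,1])),"z",M[:,2].round(3),"F",np.round(o["contact_force"],1),"open %.4f grip %.1f"%(o["opening"],o["grip_force"]),"q",np.round(o["q"],2))
E
python3 - <<'E'
from h import *
st(); c=get_calibration("wrist"); print(np.round(c["tool_from_camera"],3).tolist(),np.round(c["intrinsics"],1).tolist())
plan([.5,-.15,.42],0)
E
```

```text
t1.00 tcp [ 0.234  -0.5795  0.2035] a -68.0 z [-0.  0. -1.] F [0.7 0.4 0.3] open 0.0854 grip 0.0 q [-1.31  0.05  1.61 -0.    1.48 -0.12]
[[0.0, 0.963, 0.271, 0.069], [1.0, -0.0, 0.0, 0.0], [0.0, 0.271, -0.963, -0.169], [0.0, 0.0, 0.0, 1.0]] [[295.6, 0.0, 278.8], [0.0, 295.6, 211.5], [0.0, 0.0, 1.0]]
offset [0.4075, -0.2987, -0.2165] twist [-0.0, 0.0, -68.0] rows>=8.8 q6 -0.12
```

```bash
python3 -m crank '[{"offset":[0.05,-0.04,-0.03],"twist":[0,0,-8]},{"offset":[0.1,-0.07,-0.06],"twist":[0,0,-17]},{"offset":[0.15,-0.11,-0.09],"twist":[0,0,-26]},{"offset":[0.2,-0.15,-0.12],"twist":[0,0,-34]},{"offset":[0.25,-0.18,-0.15],"twist":[0,0,-43]},{"offset":[0.3,-0.22,-0.18],"twist":[0,0,-52]},{"offset":[0.35,-0.26,-0.2],"twist":[0,0,-60]},{"offset":[0.4075,-0.2987,-0.2165],"twist":[0,0,-68]},{"offset":[0.4075,-0.2987,-0.2165],"twist":[0,0,-68]},{"offset":[0.4075,-0.2987,-0.2165],"twist":[0,0,-68]},{"offset":[0.4075,-0.2987,-0.2165],"twist":[0,0,-68]},{"offset":[0.4075,-0.2987,-0.2165],"twist":[0,0,-68]}]'
python3 - <<'E'
from h import *
st(); im,C=snap("wrist","w1")
for q in ["stapler_mid","tape_mid","gauge_mid","tongue_grip","pliers","release","pot","jar","puller_mid"]:
    for d in cut_out(q,"wrist"):
        if d["confidence"]>.3: r=d["rect"]; print(q,round(d["confidence"],2),[int(x) for x in r],unproj(C,r[:2],.03)[0].round(3))
E
```

```text
t: 2.5
tool_pos: [0.4995, -0.1509, 0.4194]
tool_rot: [-2.223, -2.219, 0.001]
contact_force: [-0.2, -0.1, 0.6]
opening: 0.0852
grip_force: 0.0
t2.50 tcp [ 0.4995 -0.1509  0.4194] a -0.1 z [-0.001  0.    -1.   ] F [-0.2 -0.1  0.6] open 0.0852 grip 0.0 q [-0.44 -0.23  1.52 -0.    1.85 -0.43]
gauge_mid 0.86 [210, 18, 32, 36] [0.385 0.098 0.03 ]
tongue_grip 0.73 [295, 312, 14, 19] [ 0.535 -0.467  0.03 ]
tongue_grip 0.62 [299, 90, 85, 181] [ 0.536 -0.017  0.03 ]
pliers 0.67 [293, 245, 37, 79] [ 0.529 -0.312  0.03 ]
release 0.75 [295, 310, 17, 21] [ 0.535 -0.463  0.03 ]
pot 0.67 [299, 91, 82, 179] [ 0.536 -0.019  0.03 ]
jar 0.58 [401, 65, 56, 45] [0.714 0.025 0.03 ]
jar 0.33 [296, 259, 44, 116] [ 0.535 -0.342  0.03 ]
puller_mid 0.66 [401, 65, 56, 48] [0.715 0.025 0.03 ]
```

View pics/w1.png

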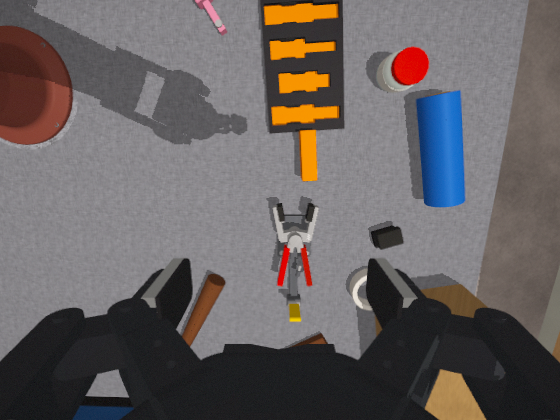

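The picture shows tray (cutouts ~(300,65)), tongue (309,155), jaws open (296,213), handles (295,265), lever (294,312) and jar (405,70). I'll go closer to measure the tongue and the pliers.

```bash
python3 -m crank '[{"offset":[0,0.04,0.05]},{"offset":[0,0.04,0.1]},{"offset":[0,0.04,0.16]},{"offset":[0,0.04,0.16]},{"offset":[0,0.04,0.16]},{"offset":[0,0.04,0.16]}]' 
python3 - <<'E'
from h import *
st(); im,C=snap("wrist","w2"); np.save("w2.npy",im)
cv2.imwrite("pics/w2c.png",cv2.resize(im[60:360,180:400,::-1],None,fx=2,fy=2,interpolation=cv2.INTER_CUBIC))
hsv=cv2.cvtColor(im,cv2.COLOR_RGB2HSV)
def comps(lo,hi,z,name,mn=60):
    m=cv2.inRange(hsv,np.array(lo),np.array(hi)); n,l,s,c=cv2.connectedComponentsWithStats(m)
    for i in range(1,n):
        if s[i,4]>mn:
            P=footprint(C,l==i,z); (cx,cy),wh,an=cv2.minAreaRect(P.astype(np.float32)*1000)
            print(name,"px",c[i].round(),s[i,4],"c",round(cx,1),round(cy,1),"wh",np.round(wh,1),"ang",round(an,1),"y",P[:,1].min().round(4),P[:,1].max().round(4),"x",P[:,0].min().round(4),P[:,0].max().round(4))
comps((8,150,120),(20,255,255),.045,"orange.045")
comps((8,150,120),(20,255,255),.008,"orange.008")
comps((0,180,100),(5,255,255),.054,"red")
comps((21,150,100),(33,255,255),.08,"yellow",20)
E
```

```text
t3.00 tcp [ 0.5    -0.1501  0.42  ] a -0.0 z [-0. -0. -1.] F [-0.4  0.1  0.1] open 0.0855 grip 0.0 q [-0.43 -0.23  1.52 -0.    1.85 -0.43]
orange.045 px [298.  14.] 1263 c 535.1 100.9 wh [120.6  28.5] ang 3.2 y 0.0839 0.115 x 0.4745 0.5956
orange.045 px [297.  49.] 921 c 538.3 48.3 wh [108.8  29.9] ang 3.8 y 0.0305 0.0629 x 0.4838 0.5927
orange.045 px [302.  82.] 875 c 541.7 -4.6 wh [86.  32.1] ang 3.1 y -0.0221 0.0118 x 0.4988 0.5849
orange.045 px [302. 114.] 1080 c 545.1 -56.8 wh [118.5  32.3] ang 3.6 y -0.0756 -0.0401 x 0.4864 0.6046
orange.045 px [307. 155.] 836 c 552.0 -129.9 wh [30.1 91.8] ang 3.5 y -0.1759 -0.0841 x 0.5345 0.5693
orange.045 px [202. 311.] 482 c 331.3 -462.3 wh [157.7  19.1] ang 61.1 y -0.5347 -0.3903 x 0.2933 0.3763
orange.008 px [298.  14.] 1263 c 537.5 113.3 wh [128.8  30.4] ang 3.2 y 0.0952 0.1283 x 0.4727 0.6021
orange.008 px [297.  49.] 921 c 540.9 57.1 wh [116.2  31.9] ang 3.8 y 0.0381 0.0727 x 0.4827 0.599
orange.008 px [302.  82.] 875 c 544.5 0.7 wh [91.8 34.3] ang 3.1 y -0.0181 0.0181 x 0.4987 0.5906
orange.008 px [302. 114.] 1080 c 548.2 -55.1 wh [126.5  34.5] ang 3.6 y -0.0752 -0.0373 x 0.4855 0.6117
orange.008 px [307. 155.] 836 c 555.5 -133.2 wh [32.1 98. ] ang 3.5 y -0.1824 -0.0843 x 0.5368 0.574
orange.008 px [202. 311.] 482 c 319.8 -488.2 wh [168.4  20.4] ang 61.1 y -0.5655 -0.4113 x 0.2792 0.3679
red px [409.  67.] 1084 c 719.1 19.5 wh [60.6 58.3] ang 49.9 y -0.0091 0.0488 x 0.688 0.7495
red px [282. 266.] 225 c 507.5 -344.2 wh [88.6 11.5] ang 80.0 y -0.3872 -0.3 x 0.4965 0.5182
red px [305. 266.] 195 c 552.0 -344.3 wh [10.6 88.7] ang 10.2 y -0.3873 -0.3 x 0.5417 0.5634
yellow px [294. 313.] 182 c 530.5 -434.1 wh [20.1 39.5] ang 0.6 y -0.4537 -0.4144 x 0.5202 0.5407invalid input at $[0]: expected keys offset, twist
```

View pics/w2c.png

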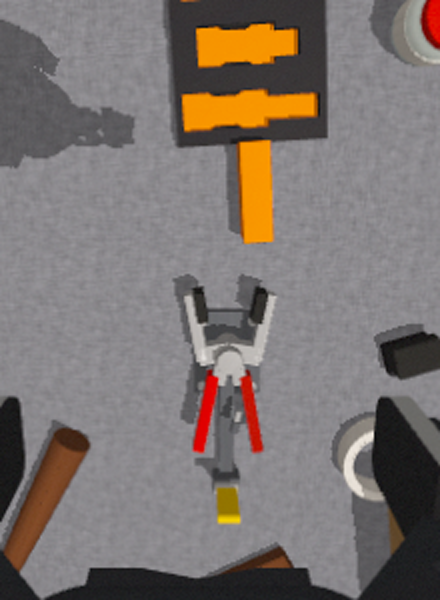

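```bash
python3 -m crank '[{"offset":[0,0.03,0.05],"twist":[0,0,0]},{"offset":[0,0.03,0.1],"twist":[0,0,0]},{"offset":[0,0.03,0.16],"twist":[0,0,0]},{"offset":[0,0.03,0.16],"twist":[0,0,0]},{"offset":[0,0.03,0.16],"twist":[0,0,0]},{"offset":[0,0.03,0.16],"twist":[0,0,0]}]' 
cat > m.py <<'E'
from h import *
def comps(C,hsv,lo,hi,z,name,mn=60):
    m=cv2.inRange(hsv,np.array(lo),np.array(hi)); n,l,s,c=cv2.connectedComponentsWithStats(m)
    for i in range(1,n):
        if s[i,4]>mn:
            P=footprint(C,l==i,z); (cx,cy),wh,an=cv2.minAreaRect(P.astype(np.float32)*1000)
            print(name,"px",c[i].round(),s[i,4],"c",round(cx,1),round(cy,1),"wh",np.round(wh,1),"ang",round(an,1),"y",P[:,1].min().round(4),P[:,1].max().round(4),"x",P[:,0].min().round(4),P[:,0].max().round(4))
E
python3 - <<'E'
from m import *
st(); im,C=snap("wrist","w3")
cv2.imwrite("pics/w3c.png",cv2.resize(im[:,130:430,::-1],None,fx=1.42,fy=1.42,interpolation=cv2.INTER_CUBIC))
hsv=cv2.cvtColor(im,cv2.COLOR_RGB2HSV)
comps(C,hsv,(8,150,120),(20,255,255),.045,"tongue")
comps(C,hsv,(0,180,100),(5,255,255),.054,"red")
comps(C,hsv,(21,150,100),(33,255,255),.087,"yellow",20)
comps(C,hsv,(0,0,0),(180,255,45),.05,"black",40)
E
```

```text
t: 3.8
tool_pos: [0.5321, -0.1508, 0.2649]
tool_rot: [2.217, 2.216, 0.004]
contact_force: [-0.9, -0.1, 0.6]
opening: 0.085
grip_force: 0.0
t3.80 tcp [ 0.5321 -0.1508  0.2649] a -0.0 z [ 0.007 -0.003 -1.   ] F [-0.9 -0.1  0.6] open 0.0850 grip 0.0 q [-0.41 -0.15  1.71  0.    1.58 -0.41]
tongue px [277.  16.] 1735 c 540.8 45.1 wh [106.   27.7] ang 3.1 y 0.0288 0.0583 x 0.4875 0.5938
tongue px [285.  63.] 1694 c 543.6 -5.9 wh [84.6 31. ] ang 3.4 y -0.0232 0.0104 x 0.5014 0.5862
tongue px [286. 108.] 1984 c 546.7 -57.5 wh [115.1  30.7] ang 3.6 y -0.0762 -0.0416 x 0.4891 0.6044
tongue px [293. 164.] 1494 c 553.2 -129.7 wh [28.1 91.5] ang 3.6 y -0.1751 -0.0836 x 0.5366 0.5692
red px [438.  37.] 2429 c 720.9 21.2 wh [66.3 59.1] ang 33.3 y -0.0084 0.0529 x 0.6883 0.7535
red px [261. 311.] 377 c 508.0 -342.7 wh [92.  11.2] ang 80.0 y -0.3881 -0.297 x 0.4958 0.5195
red px [292. 311.] 371 c 552.7 -342.9 wh [11.4 91.6] ang 10.3 y -0.3884 -0.2971 x 0.5427 0.5646
black px [260.   2.] 203 c 514.1 57.9 wh [57.6 10.4] ang 11.2 y 0.0473 0.0596 x 0.486 0.5431
black px [314.   6.] 146 c 570.3 50.4 wh [49.6 12.4] ang 0.6 y 0.0445 0.0569 x 0.5455 0.5952
black px [278.  49.] 115 c 532.9 8.0 wh [63.8  3.9] ang 3.4 y 0.0059 0.0114 x 0.501 0.5647
black px [318.  55.] 44 c 581.1 1.7 wh [14.7 29.4] ang 46.6 y -0.0137 0.0072 x 0.5659 0.5868
black px [250. 130.] 106 c 499.4 -84.8 wh [ 7.3 26.5] ang 89.9 y -0.0884 -0.0811 x 0.4862 0.5127
black px [285. 128.] 63 c 544.5 -82.6 wh [29.1  4.3] ang 7.9 y -0.086 -0.0812 x 0.5302 0.5591
black px [258. 236.] 78 c 504.0 -231.4 wh [10.5 33.2] ang 13.4 y -0.2474 -0.2147 x 0.4968 0.5104
black px [295. 236.] 80 c 557.3 -230.7 wh [32.1 10.5] ang 76.3 y -0.246 -0.2148 x 0.5508 0.5644
black px [278. 364.] 49903 c 541.0 -418.8 wh [ 328.5 1015.1] ang 89.5 y -0.5875 -0.256 x 0.0321 1.0471
```

View pics/w3c.png

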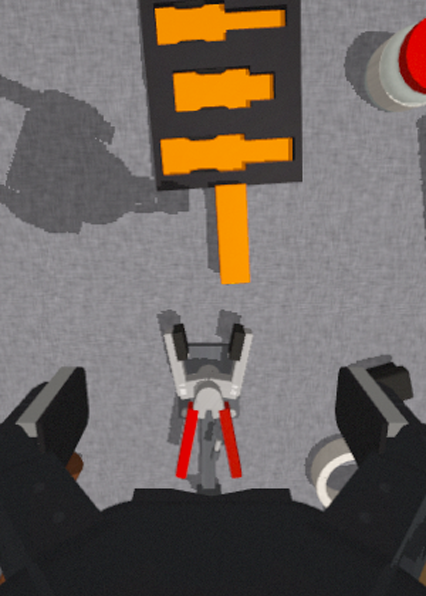

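jaw_mid ≈ (0.5306,-0.229), axis +y. Tongue_grip ≈ (0.552,-0.117), tray yaw +3.6°. Now I'll grip the tongue.

```bash
python3 -m crank '[{"offset":[0.033,0.022,0.05],"twist":[0,0,-3.6]},{"offset":[0.033,0.022,0.1],"twist":[0,0,-3.6]},{"offset":[0.033,0.022,0.15],"twist":[0,0,-3.6]},{"offset":[0.033,0.022,0.2],"twist":[0,0,-3.6]},{"offset":[0.033,0.022,0.23],"twist":[0,0,-3.6]},{"offset":[0.033,0.022,0.247],"twist":[0,0,-3.6]},{"offset":[0.033,0.022,0.247],"twist":[0,0,-3.6]},{"offset":[0.033,0.022,0.247],"twist":[0,0,-3.6]}]' 1
python3 -m crank '[{"offset":[0,0,0],"twist":[0,0,0]},{"offset":[0,0,0],"twist":[0,0,0]},{"offset":[0,0,0],"twist":[0,0,0]},{"offset":[0,0,0],"twist":[0,0,0]},{"offset":[0,0,0],"twist":[0,0,0]},{"offset":[0,0,0],"twist":[0,0,0]}]' 0 60
python3 -c "
from h import *
st();plan([.5306,-.191,.013],0)"
```

```text
t: 4.85
tool_pos: [0.5539, -0.1176, 0.0153]
tool_rot: [2.148, 2.287, 0.002]
contact_force: [0.5, 0.9, 0.4]
opening: 0.0852
grip_force: 0.0
t: 5.6
tool_pos: [0.5526, -0.1171, 0.0137]
tool_rot: [2.15, 2.289, 0.001]
contact_force: [-0.9, 1.0, 5.6]
opening: 0.0249
grip_force: 59.0
t5.60 tcp [ 0.5526 -0.1171  0.0137] a 3.6 z [ 0.001 -0.    -1.   ] F [-0.9  1.   5.6] open 0.0249 grip 59.0 q [-0.34  0.11  1.89  0.    1.14 -0.4 ]
offset [-0.0724, -0.0266, 0.0007] twist [0.1, 0.0, 3.6] rows>=1.2 q6 -0.40
```

```bash
python3 -m crank '[{"offset":[-0.005,-0.006,0],"twist":[0,0,1]},{"offset":[-0.01,-0.012,0],"twist":[0,0,2]},{"offset":[-0.018,-0.018,0],"twist":[0,0,3]},{"offset":[-0.026,-0.024,0],"twist":[0,0,3.6]},{"offset":[-0.034,-0.0242,0],"twist":[0,0,3.6]},{"offset":[-0.042,-0.0247,0],"twist":[0,0,3.6]},{"offset":[-0.05,-0.0252,0],"twist":[0,0,3.6]},{"offset":[-0.058,-0.0257,0],"twist":[0,0,3.6]},{"offset":[-0.066,-0.0262,0],"twist":[0,0,3.6]},{"offset":[-0.072,-0.0266,0],"twist":[0,0,3.6]},{"offset":[-0.0725,-0.0266,0],"twist":[0,0,3.6]},{"offset":[-0.0725,-0.0266,0],"twist":[0,0,3.6]},{"offset":[-0.0725,-0.0266,0],"twist":[0,0,3.6]}]'
python3 -m crank '[{"offset":[0,0,0],"twist":[0,0,0]},{"offset":[0,0,0],"twist":[0,0,0]},{"offset":[0,0,0],"twist":[0,0,0]},{"offset":[0,0,0],"twist":[0,0,0]},{"offset":[0,0,-0.05],"twist":[0,0,0]},{"offset":[0,0,-0.1],"twist":[0,0,0]},{"offset":[0.02,0,-0.16],"twist":[0,0,0]},{"offset":[0.04,0,-0.22],"twist":[0,0,0]},{"offset":[0.04,0,-0.25],"twist":[0,0,0]},{"offset":[0.04,0,-0.25],"twist":[0,0,0]},{"offset":[0.04,0,-0.25],"twist":[0,0,0]},{"offset":[0.04,0,-0.25],"twist":[0,0,0]}]' 1
python3 - <<'E'
from m import *
st(); im,C=snap("wrist","w4")
cv2.imwrite("pics/w4c.png",cv2.resize(im[100:400,180:400,::-1],None,fx=2,fy=2,interpolation=cv2.INTER_CUBIC))
hsv=cv2.cvtColor(im,cv2.COLOR_RGB2HSV)
comps(C,hsv,(8,150,120),(20,255,255),.045,"tongue")
comps(C,hsv,(0,180,100),(5,255,255),.054,"red")
comps(C,hsv,(21,150,100),(33,255,255),.087,"yellow",20)
comps(C,hsv,(0,0,0),(180,255,45),.05,"black",40)
E
```

```text
t: 7.22
tool_pos: [0.5306, -0.1889, 0.0137]
tool_rot: [-2.221, -2.219, -0.006]
contact_force: [1.1, 7.9, 8.3]
opening: 0.0257
grip_force: 59.9
t: 8.72
tool_pos: [0.529, -0.1508, 0.2603]
tool_rot: [-2.219, -2.218, 0.002]
contact_force: [-0.5, 0.2, 0.3]
opening: 0.0853
grip_force: 0.0
t8.72 tcp [ 0.529  -0.1508  0.2603] a -0.0 z [-0.004  0.002 -1.   ] F [-0.5  0.2  0.3] open 0.0853 grip 0.0 q [-0.41 -0.15  1.72  0.    1.58 -0.41]
tongue px [278.  29.] 2336 c 530.7 30.8 wh [ 27.7 116.8] ang 89.7 y 0.0169 0.0449 x 0.4722 0.5891
tongue px [274.  76.] 1668 c 530.2 -21.2 wh [ 28.2 106.2] ang 89.8 y -0.0353 -0.0069 x 0.4772 0.5833
tongue px [278. 120.] 1608 c 530.5 -72.4 wh [32.5 84. ] ang 89.9 y -0.0887 -0.0561 x 0.4885 0.5724
tongue px [277. 162.] 1715 c 530.3 -123.9 wh [ 28.3 115.4] ang 89.9 y -0.1381 -0.1097 x 0.4726 0.588
tongue px [280. 217.] 1370 c 530.1 -199.5 wh [27.2 94. ] ang 0.6 y -0.2464 -0.1526 x 0.5165 0.5441
red px [446.  37.] 2525 c 721.1 22.1 wh [64.9 60.7] ang 8.2 y -0.0085 0.0531 x 0.6888 0.754
red px [265. 313.] 390 c 508.2 -342.4 wh [92.4 11.7] ang 79.9 y -0.3882 -0.296
[... 280 characters left out ...]
.0057 x 0.478 0.5335
black px [309.  70.] 62 c 561.7 -14.0 wh [14.  50.3] ang 73.3 y -0.0279 -0.0124 x 0.5359 0.5845
black px [248. 141.] 816 c 492.5 -92.9 wh [74.1 56.4] ang 26.7 y -0.1347 -0.0635 x 0.4669 0.5312
black px [265. 174.] 74 c 511.9 -137.4 wh [ 2.6 67.1] ang 90.0 y -0.1387 -0.1361 x 0.4784 0.5455
black px [275. 183.] 46 c 525.5 -150.4 wh [27.3  2.6] ang 0.0 y -0.1517 -0.1491 x 0.5118 0.5391
black px [261. 237.] 78 c 503.1 -231.4 wh [11.2 33.4] ang 11.0 y -0.2473 -0.215 x 0.4959 0.5094
black px [299. 238.] 81 c 557.2 -230.6 wh [31.7 10.4] ang 76.5 y -0.2457 -0.2149 x 0.5507 0.5642
black px [278. 364.] 49911 c 526.2 -415.4 wh [997.6 316. ] ang 0.3 y -0.5757 -0.2565 x 0.0281 1.0258
```

View pics/w4c.png

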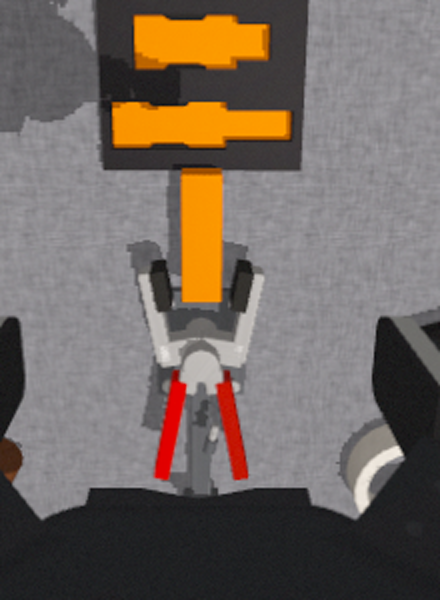

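The tongue is centred between the pads. Cutouts from near to far measure ~126 (stapler?), 92 (tape), 116 (gauge), 129 (puller?). Next, squeeze the handles.

```bash
python3 -m crank '[{"offset":[-0.05,0.001,0.02],"twist":[0,0,0]},{"offset":[-0.1,0.001,0.05],"twist":[0,0,0]},{"offset":[-0.15,0.001,0.08],"twist":[0,0,0]},{"offset":[-0.207,0.001,0.12],"twist":[0,0,0]},{"offset":[-0.207,0.001,0.15],"twist":[0,0,0]},{"offset":[-0.207,0.001,0.19],"twist":[0,0,0]},{"offset":[-0.207,0.001,0.22],"twist":[0,0,0]},{"offset":[-0.207,0.001,0.235],"twist":[0,0,0]},{"offset":[-0.207,0.001,0.235],"twist":[0,0,0]},{"offset":[-0.207,0.001,0.235],"twist":[0,0,0]}]' 1
python3 -m crank '[{"offset":[0,0,0],"twist":[0,0,0]},{"offset":[0,0,0],"twist":[0,0,0]},{"offset":[0,0,0],"twist":[0,0,0]},{"offset":[0,0,0],"twist":[0,0,0]},{"offset":[0,0,0],"twist":[0,0,0]},{"offset":[0,0,0],"twist":[0,0,0]},{"offset":[0,0,0],"twist":[0,0,0]},{"offset":[0,0,0],"twist":[0,0,0]}]' 0 60
python3 -c "
from h import *
st()"
```

```text
t: 10.02
tool_pos: [0.5319, -0.3587, 0.0296]
tool_rot: [2.22, 2.22, 0.0]
contact_force: [0.4, -0.2, -0.6]
opening: 0.0852
grip_force: 0.0
t: 11.02
tool_pos: [0.531, -0.358, 0.0279]
tool_rot: [-2.222, -2.221, -0.0]
contact_force: [-0.1, 0.6, -0.8]
opening: 0.0
grip_force: 0.0
t11.03 tcp [ 0.531  -0.358   0.0279] a -0.0 z [-0.  0. -1.] F [-0.1  0.6 -0.8] open 0.0000 grip 0.0 q [-0.71  0.25  1.7   0.    1.19 -0.71]
```

```bash
python3 - <<'E'
from m import *
im,C=snap("side"); im2,_=snap("wrist")
K,k,T=C; u,v=proj(C,[.53,-.33,.05])[0].astype(int); print(u,v)
a=cv2.resize(im[v-60:v+60,u-60:u+60,::-1],(400,400),interpolation=cv2.INTER_CUBIC)
b=cv2.resize(im2[100:400,130:430,::-1],(400,400)); cv2.imwrite("pics/s5.png",np.hstack([a,b]))
E
```

```text
279 162
```

View pics/s5.png

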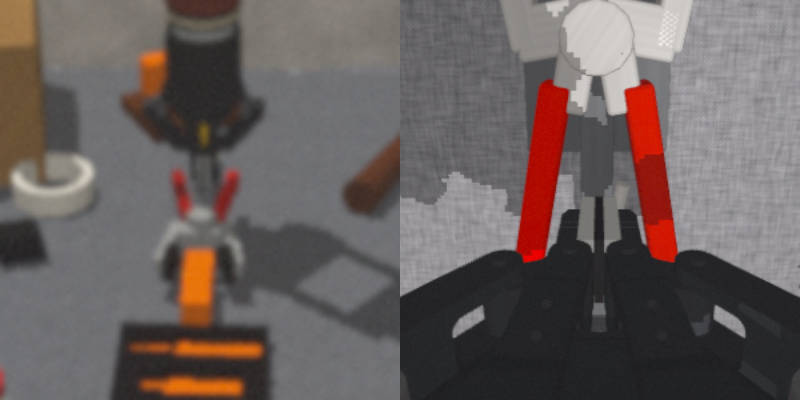

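The fingers slipped through the handles and are now shut between them; the pliers are still open. I'll raise the closed gripper straight out, then retry lower and stepwise.

```bash
python3 -m crank '[{"offset":[0,0,-0.02],"twist":[0,0,0]},{"offset":[0,0,-0.05],"twist":[0,0,0]},{"offset":[0,0,-0.09],"twist":[0,0,0]},{"offset":[0,0,-0.09],"twist":[0,0,0]}]'
python3 -m crank '[{"offset":[0,0,0],"twist":[0,0,0]},{"offset":[0,0,0],"twist":[0,0,0]},{"offset":[0,0,0],"twist":[0,0,0]},{"offset":[0,0,0],"twist":[0,0,0]},{"offset":[0,0,0],"twist":[0,0,0]},{"offset":[0,0,0],"twist":[0,0,0]},{"offset":[0,0,0.04],"twist":[0,0,0]},{"offset":[0,0,0.08],"twist":[0,0,0]},{"offset":[0,0,0.096],"twist":[0,0,0]},{"offset":[0,0,0.096],"twist":[0,0,0]},{"offset":[0,0,0.096],"twist":[0,0,0]}]' 1
python3 -m crank '[{"offset":[0,0,0],"twist":[0,0,0]},{"offset":[0,0,0],"twist":[0,0,0]},{"offset":[0,0,0],"twist":[0,0,0]}]' 0.65 40
python3 - <<'E'
from m import *
st()
im,C=snap("wrist"); hsv=cv2.cvtColor(im,cv2.COLOR_RGB2HSV)
comps(C,hsv,(0,180,100),(5,255,255),.054,"red")
cv2.imwrite("pics/w6.png",cv2.resize(im[100:400,130:430,::-1],(500,500)))
E
```

```text
t: 11.62
tool_pos: [0.5338, -0.3604, 0.1248]
tool_rot: [2.214, 2.214, 0.001]
contact_force: [0.3, -0.4, -0.5]
opening: -0.0002
grip_force: 0.0
t: 13.0
tool_pos: [0.5322, -0.359, 0.0241]
tool_rot: [2.219, 2.219, 0.0]
contact_force: [-0.0, 0.6, 1.3]
opening: 0.0852
grip_force: 0.0
t: 13.38
tool_pos: [0.5312, -0.3582, 0.0226]
tool_rot: [2.221, 2.221, 0.0]
contact_force: [0.2, -0.3, -0.1]
opening: 0.0556
grip_force: 0.0
t13.38 tcp [ 0.5312 -0.3582  0.0226] a -0.0 z [ 0.001 -0.001 -1.   ] F [ 0.2 -0.3 -0.1] open 0.0556 grip 0.0 q [-0.71  0.26  1.7   0.    1.18 -0.71]
red px [235. 233.] 3176 c 508.4 -346.4 wh [85.9 12. ] ang 79.7 y -0.3886 -0.3038 x 0.4975 0.52
red px [319. 237.] 3358 c 552.6 -346.5 wh [11.9 85.4] ang 10.4 y -0.3886 -0.3042 x 0.5409 0.5652
```

View pics/w6.png

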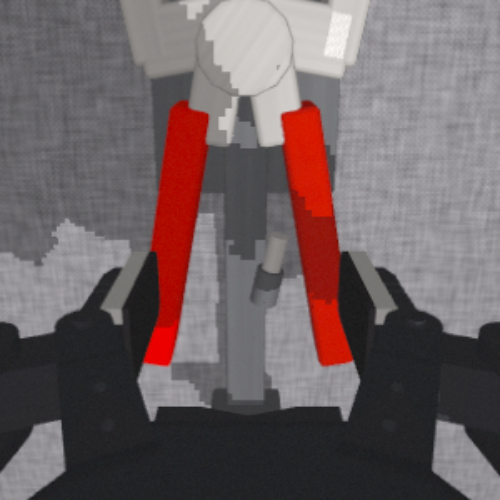

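```bash
python3 -m crank '[{"offset":[0,0,0],"twist":[0,0,0]},{"offset":[0,0,0],"twist":[0,0,0]},{"offset":[0,0,0],"twist":[0,0,0]},{"offset":[0,0,0],"twist":[0,0,0]}]' 0.5 40
python3 - <<'E'
from m import *
st()
im,C=snap("wrist"); hsv=cv2.cvtColor(im,cv2.COLOR_RGB2HSV)
comps(C,hsv,(0,180,100),(5,255,255),.054,"red")
cv2.imwrite("pics/w7.png",cv2.resize(im[100:400,130:430,::-1],(500,500)))
E
```

```text
t: 13.92
tool_pos: [0.5324, -0.3591, 0.0244]
tool_rot: [2.219, 2.219, 0.001]
contact_force: [-0.0, -0.0, 6.5]
opening: 0.0429
grip_force: 3.4
t13.93 tcp [ 0.5324 -0.3591  0.0244] a -0.0 z [ 0.003 -0.002 -1.   ] F [-0.  -0.   6.5] open 0.0429 grip 3.4 q [-0.71  0.26  1.7   0.    1.18 -0.71]
red px [236. 207.] 2186 c 511.1 -331.8 wh [56.1 12.1] ang 79.6 y -0.3604 -0.3038 x 0.5014 0.52
red px [314. 221.] 2563 c 552.5 -346.6 wh [11.6 85.2] ang 10.2 y -0.3889 -0.3043 x 0.5412 0.5587
```

View pics/w7.png

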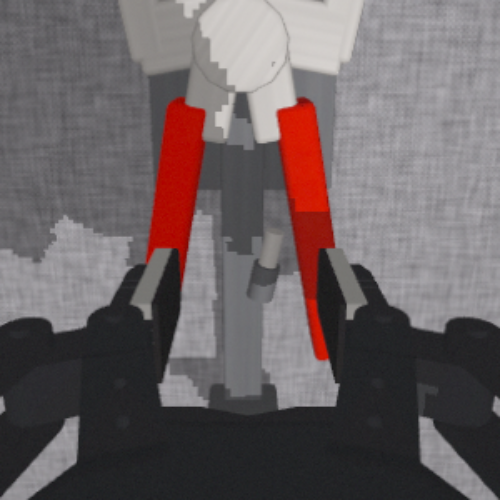

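The tips are riding over the handle tops (left edge red hidden, Fz +6.5), so the pads sit higher while open. I'll retry with the fingers much lower, beside the spar.

```bash
python3 -m crank '[{"offset":[0,-0.001,-0.04],"twist":[0,0,0]},{"offset":[0.006,-0.001,-0.07],"twist":[0,0,0]},{"offset":[0.012,-0.001,-0.07],"twist":[0,0,0]}]'
python3 -m crank '[{"offset":[0,0,0],"twist":[0,0,0]},{"offset":[0,0,0],"twist":[0,0,0]},{"offset":[0,0,0],"twist":[0,0,0]},{"offset":[0,0,0],"twist":[0,0,0]},{"offset":[0,0,0.04],"twist":[0,0,0]},{"offset":[0,0,0.07],"twist":[0,0,0]},{"offset":[0,0,0.083],"twist":[0,0,0]},{"offset":[0,0,0.083],"twist":[0,0,0]},{"offset":[0,0,0.083],"twist":[0,0,0]}]' 1
python3 -m crank '[{"offset":[0,0,0],"twist":[0,0,0]},{"offset":[0,0,0],"twist":[0,0,0]},{"offset":[0,0,0],"twist":[0,0,0]},{"offset":[0,0,0],"twist":[0,0,0]}]' 0.6 60
python3 - <<'E'
from m import *
st()
im,C=snap("wrist"); hsv=cv2.cvtColor(im,cv2.COLOR_RGB2HSV)
comps(C,hsv,(0,180,100),(5,255,255),.054,"red")
cv2.imwrite("pics/w8.png",cv2.resize(im[100:400,130:430,::-1],(500,500)))
E
```

```text
t: 14.35
tool_pos: [0.5319, -0.3474, 0.0957]
tool_rot: [2.217, 2.216, 0.001]
contact_force: [0.5, 0.3, -0.9]
opening: 0.0426
grip_force: 0.0
t: 15.48
tool_pos: [0.531, -0.3468, 0.0107]
tool_rot: [2.22, 2.219, 0.0]
contact_force: [-0.1, 0.6, 0.2]
opening: 0.0854
grip_force: 0.0
t: 15.98
tool_pos: [0.5303, -0.3481, 0.0119]
tool_rot: [2.219, 2.219, -0.004]
contact_force: [-3.9, -1.5, 8.0]
opening: 0.0512
grip_force: 5.8
t15.97 tcp [ 0.5303 -0.3481  0.0119] a 0.0 z [ 0.    -0.004 -1.   ] F [-3.9 -1.5  8. ] open 0.0512 grip 5.8 q [-0.7   0.26  1.72 -0.    1.16 -0.7 ]
red px [241. 266.] 3756 c 512.3 -345.8 wh [84.5 12. ] ang 83.3 y -0.3871 -0.3036 x 0.5022 0.5217
red px [316. 266.] 3687 c 548.5 -345.2 wh [11.8 83.2] ang 6.5 y -0.3859 -0.3036 x 0.5394 0.5586
```

```bash
python3 -m crank '[{"offset":[0,0,0],"twist":[0,0,0]},{"offset":[0,0,0],"twist":[0,0,0]},{"offset":[0,0,0],"twist":[0,0,0]}]' 0.45 60
python3 -m crank '[{"offset":[0,0,0],"twist":[0,0,0]},{"offset":[0,0,0],"twist":[0,0,0]},{"offset":[0,0,0],"twist":[0,0,0]}]' 0.3 60
python3 - <<'E'
from m import *
st()
im,C=snap("wrist"); hsv=cv2.cvtColor(im,cv2.COLOR_RGB2HSV)
comps(C,hsv,(0,180,100),(5,255,255),.054,"red")
E
```

```text
t: 16.4
tool_pos: [0.53, -0.3457, 0.0088]
tool_rot: [-2.221, -2.221, -0.0]
contact_force: [-0.5, 0.5, -0.2]
opening: 0.0382
grip_force: 0.0
t: 16.77
tool_pos: [0.53, -0.3459, 0.0093]
tool_rot: [-2.221, -2.221, -0.0]
contact_force: [-1.7, 1.6, 3.0]
opening: 0.0336
grip_force: 61.8
t16.77 tcp [ 0.53   -0.3459  0.0093] a -0.0 z [-0.  0. -1.] F [-1.7  1.6  3. ] open 0.0336 grip 61.8 q [-0.7   0.26  1.73  0.    1.16 -0.7 ]
red px [254. 271.] 3575 c 518.9 -344.2 wh [78.2 11.9] ang 90.0 y -0.3833 -0.3051 x 0.513 0.5249
red px [304. 271.] 3473 c 541.9 -344.2 wh [11.9 78.2] ang 0.1 y -0.3833 -0.3051 x 0.5359 0.5479
```

Locked (both handles turned 10° ≈ 0.175). Open, lift, and view the tools.

```bash
python3 -m crank '[{"offset":[0,0,0],"twist":[0,0,0]},{"offset":[0,0,0],"twist":[0,0,0]},{"offset":[0,0,0],"twist":[0,0,0]},{"offset":[0,0,-0.05],"twist":[0,0,0]},{"offset":[0,0,-0.1],"twist":[0,0,0]},{"offset":[0.05,0,-0.13],"twist":[0,0,0]},{"offset":[0.1,0,-0.16],"twist":[0,0,0]},{"offset":[0.15,0,-0.19],"twist":[0,0,0]},{"offset":[0.2,0,-0.22],"twist":[0,0,0]},{"offset":[0.25,0,-0.25],"twist":[0,0,0]},{"offset":[0.3,0,-0.28],"twist":[0,0,0]},{"offset":[0.36,0,-0.3],"twist":[0,0,0]},{"offset":[0.42,0,-0.32],"twist":[0,0,0]},{"offset":[0.48,-0.01,-0.34],"twist":[0,0,0]},{"offset":[0.54,-0.02,-0.36],"twist":[0,0,0]},{"offset":[0.6,-0.02,-0.37],"twist":[0,0,0]},{"offset":[0.63,-0.02,-0.37],"twist":[0,0,0]},{"offset":[0.63,-0.02,-0.37],"twist":[0,0,0]},{"offset":[0.63,-0.02,-0.37],"twist":[0,0,0]},{"offset":[0.63,-0.02,-0.37],"twist":[0,0,0]}]' 1
cat >> m.py <<'E'
def look(name,crop=None,scale=1):
    im,C=snap("wrist",None); hsv=cv2.cvtColor(im,cv2.COLOR_RGB2HSV)
    v=im[:,:,::-1]
    if crop: v=v[crop[0]:crop[1],crop[2]:crop[3]]
    cv2.imwrite(f"pics/{name}.png",cv2.resize(v,None,fx=scale,fy=scale,interpolation=cv2.INTER_CUBIC)); np.save("last.npy",im)
    return im,C,hsv
E
python3 - <<'E'
from m import *
st(); im,C,hsv=look("w9",(0,400,60,560),1.5)
comps(C,hsv,(8,150,120),(20,255,255),.008,"orange",200)
for q in ["stapler_mid","tape_mid","gauge_mid","puller_mid","pot"]:
    for d in cut_out(q,"wrist"):
        if d["confidence"]>.3:
            P=footprint(C,d["region"],.03); (cx,cy),wh,an=cv2.minAreaRect(P.astype(np.float32)*1000)
            print(q,round(d["confidence"],2),[int(x) for x in d["rect"]],"c",round(cx),round(cy),np.round(wh),round(an,1))
E
```

```text
t: 19.32
tool_pos: [0.5103, 0.2829, 0.379]
tool_rot: [2.223, 2.219, -0.0]
contact_force: [-0.4, -0.4, -0.1]
opening: 0.0854
grip_force: 0.0
t19.32 tcp [0.5103 0.2829 0.379 ] a -0.1 z [ 0. -0. -1.] F [-0.4 -0.4 -0.1] open 0.0854 grip 0.0 q [ 0.38 -0.09  1.47 -0.    1.76  0.38]
orange px [287. 287.] 672 c 530.8 39.2 wh [ 25.4 127.2] ang 89.9 y 0.0265 0.052 x 0.4672 0.5945
orange px [283. 311.] 441 c 530.4 -18.9 wh [ 24.4 116.2] ang 89.9 y -0.0311 -0.0066 x 0.4723 0.5885
orange px [287. 333.] 382 c 529.9 -75.3 wh [23.2 91.2] ang 89.9 y -0.087 -0.0636 x 0.4843 0.5755
stapler_mid 0.73 [240, 178, 64, 17] c 444 269 [120.  33.] 2.4
tape_mid 0.65 [336, 181, 55, 26] c 616 261 [90. 37.] 15.7
tape_mid 0.52 [287, 308, 70, 80] c 530 -3 [139. 183.] 1.0
gauge_mid 0.75 [222, 66, 44, 30] c 420 453 [79. 25.] 27.8
gauge_mid 0.7 [150, 192, 37, 26] c 281 244 [84. 20.] 25.4
gauge_mid 0.65 [208, 248, 44, 54] c 377 135 [ 37. 107.] 31.4
gauge_mid 0.57 [224, 128, 67, 26] c 420 356 [109.  30.] 13.8
```

View pics/w9.png

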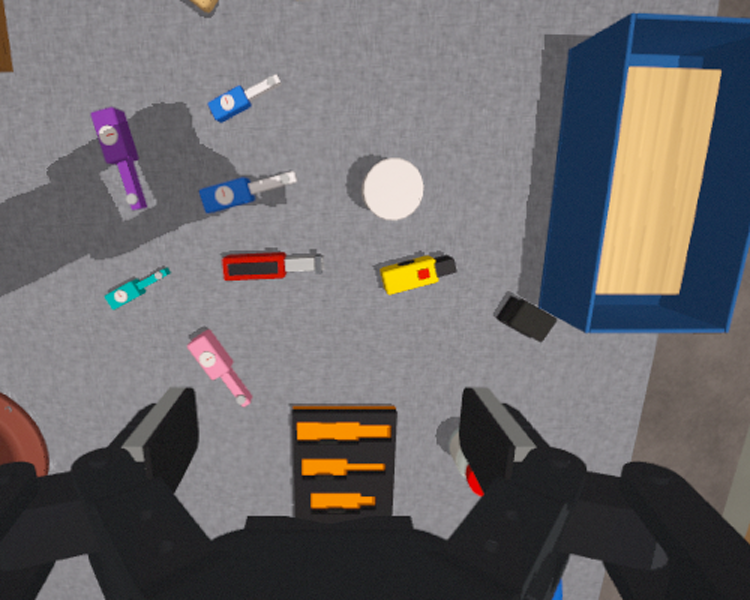

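Tools present: stapler (red, (270,265) in the crop), tape (yellow, (410,275)) and the larger blue gauge at (245,190), 109 mm against 79 mm for the small one at (240,100). There is no puller. First I'll measure the cutouts from above the tray.

```bash
python3 -m crank '[{"offset":[-0.06,0,0.02],"twist":[0,0,0]},{"offset":[-0.12,0,0.04],"twist":[0,0,0]},{"offset":[-0.18,0.01,0.06],"twist":[0,0,0]},{"offset":[-0.24,0.01,0.08],"twist":[0,0,0]},{"offset":[-0.3,0.02,0.1],"twist":[0,0,0]},{"offset":[-0.35,0.02,0.12],"twist":[0,0,0]},{"offset":[-0.4,0.02,0.13],"twist":[0,0,0]},{"offset":[-0.4,0.02,0.13],"twist":[0,0,0]},{"offset":[-0.4,0.02,0.13],"twist":[0,0,0]},{"offset":[-0.4,0.02,0.13],"twist":[0,0,0]},{"offset":[-0.4,0.02,0.13],"twist":[0,0,0]},{"offset":[-0.4,0.02,0.13],"twist":[0,0,0]},{"offset":[-0.4,0.02,0.13],"twist":[0,0,0]}]'
python3 - <<'E'
from m import *
st(); im,C,hsv=look("w10",(20,220,200,360),3); print("cam",C[2][:3,3].round(4))
m=cv2.inRange(hsv,np.array((8,150,60)),np.array((20,255,255)))
n,l,s,c=cv2.connectedComponentsWithStats(m)
for i in range(1,n):
    if s[i,4]<300: continue
    reg=l==i; P=unproj(C,np.argwhere(reg)[:,::-1],.008)
    x0,x1=np.percentile(P[:,0],[.2,99.8]); 
    # widths at columns
    cols=np.where(reg.any(0))[0]; w=[]
    for cc in cols:
        r=np.where(reg[:,cc])[0]; w.append((unproj(C,[cc,r.min()-.5],.008)[0],unproj(C,[cc,r.max()+.5],.008)[0],unproj(C,[cc,r.min()-.5],.02)[0],unproj(C,[cc,r.max()+.5],.02)[0]))
    w=np.array(w); xs=w[:,0,0]; wid=w[:,0,1]-w[:,1,1]
    body=(xs>x0+.01)&(xs<x0+.03); nose=(xs<x1-.006)&(xs>x1-.016)
    f=lambda k:(w[k][:,0,1].mean().round(4),w[k][:,1,1].mean().round(4),w[k][:,2,1].mean().round(4),w[k][:,3,1].mean().round(4))
    print("x",xs.min().round(4),xs.max().round(4),"body N8,S8,N20,S20",f(body),"nose",f(nose))
E
```

```text
t: 21.25
tool_pos: [0.5301, -0.1156, 0.2491]
tool_rot: [2.221, 2.222, 0.0]
contact_force: [0.2, 0.5, -0.7]
opening: 0.0855
grip_force: 0.0
t21.25 tcp [ 0.5301 -0.1156  0.2491] a 0.0 z [ 0. -0. -1.] F [ 0.2  0.5 -0.7] open 0.0855 grip 0.0 q [-0.35 -0.17  1.75 -0.    1.56 -0.35]
cam [ 0.5304 -0.0472  0.4184]
x 0.4664 0.5949 body N8,S8,N20,S20 (np.float64(0.0576), np.float64(0.025), np.float64(0.0546), np.float64(0.0229)) nose (np.float64(0.0533), np.float64(0.0299), np.float64(0.0503), np.float64(0.0276))
x 0.472 0.5881 body N8,S8,N20,S20 (np.float64(0.0), np.float64(-0.0304), np.float64(-0.0014), np.float64(-0.0309)) nose (np.float64(-0.0065), np.float64(-0.024), np.float64(-0.0077), np.float64(-0.0247))
x 0.4849 0.5766 body N8,S8,N20,S20 (np.float64(-0.055), np.float64(-0.0886), np.float64(-0.0548), np.float64(-0.0874)) nose (np.float64(-0.0602), np.float64(-0.0843), np.float64(-0.0598), np.float64(-0.0832))
x 0.4678 0.5939 body N8,S8,N20,S20 (np.float64(-0.1123), np.float64(-0.1448), np.float64(-0.1104), np.float64(-0.1419)) nose (np.float64(-0.119), np.float64(-0.1391), np.float64(-0.1169), np.float64(-0.1364))
x 0.5163 0.5451 body N8,S8,N20,S20 (np.float64(-0.1591), np.float64(-0.2667), np.float64(-0.1558), np.float64(-0.2603)) nose (np.float64(-0.1589), np.float64(-0.2668), np.float64(-0.1556), np.float64(-0.2604))
```

View pics/w10.png

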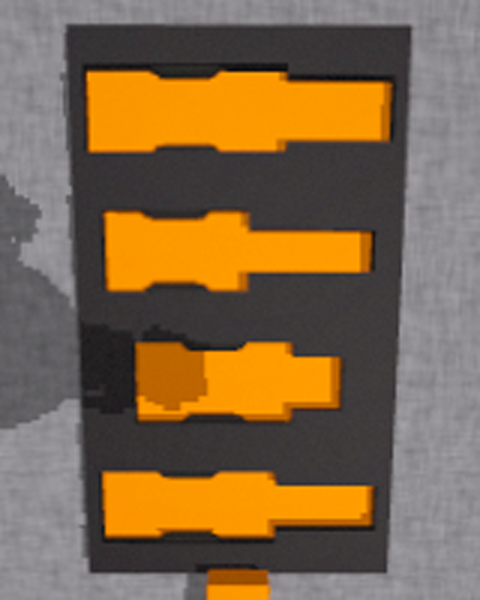

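The cutouts, near to far, are stapler, tape, gauge and puller (wide nose). Next, a steady view of the tools with a 3D box fit.

```bash
python3 -m crank '[{"offset":[0.06,0,0],"twist":[0,0,0]},{"offset":[0.12,-0.01,0],"twist":[0,0,0]},{"offset":[0.18,-0.02,0],"twist":[0,0,0]},{"offset":[0.24,-0.03,0],"twist":[0,0,0]},{"offset":[0.3,-0.03,0],"twist":[0,0,0]},{"offset":[0.335,-0.03,0],"twist":[0,0,0]},{"offset":[0.335,-0.03,0],"twist":[0,0,0]},{"offset":[0.335,-0.03,0],"twist":[0,0,0]},{"offset":[0.335,-0.03,0],"twist":[0,0,0]},{"offset":[0.335,-0.03,0],"twist":[0,0,0]},{"offset":[0.335,-0.03,0],"twist":[0,0,0]}]'
cat >> m.py <<'E'
from scipy.optimize import minimize
TOOLS={"stapler":((0,170,70),(6,255,255),74,28),"tape":((22,170,80),(33,255,255),64,30),"gauge":((100,170,60),(118,255,255),56,28)}
def fit(C,hsv,name,guess,sole=0.0,z1=.032):
    lo,hi,L,W=TOOLS[name]; m=cv2.inRange(hsv,np.array(lo),np.array(hi)); n,l,s,c=cv2.connectedComponentsWithStats(m)
    g=proj(C,[[guess[0],guess[1],.03]])[0]
    ok=[i for i in range(1,n) if s[i,4]>150 and np.hypot(*(c[i]-g))<60]
    i=min(ok,key=lambda i:np.hypot(*(c[i]-g)))
    cs,_=cv2.findContours((l==i).astype(np.uint8),cv2.RETR_EXTERNAL,cv2.CHAIN_APPROX_NONE)
    h=cv2.convexHull(np.vstack(cs)); x0,y0,w,hh=cv2.boundingRect(h); org=np.array([x0-15,y0-15]); S=6; shape=((hh+30)*S,(w+30)*S)
    M=np.zeros(shape,np.uint8)
    full=np.zeros(hsv.shape[:2],np.uint8); cv2.fillConvexPoly(full,h,1)
    M=cv2.resize(full[org[1]:org[1]+hh+30,org[0]:org[0]+w+30],None,fx=S,fy=S,interpolation=cv2.INTER_NEAREST); shape=M.shape
    B=np.array([[sx*L/2000,sy*W/2000,z] for sx in(-1,1) for sy in(-1,1) for z in(sole,sole+z1)])
    def cost(p):
        ca,sa=np.cos(p[2]),np.sin(p[2]); P=B.copy(); P[:,0]=p[0]+B[:,0]*ca-B[:,1]*sa; P[:,1]=p[1]+B[:,0]*sa+B[:,1]*ca
        q=((proj(C,P)-org+.5)*S).astype(np.float32); r=np.zeros(shape,np.uint8)
        cv2.fillConvexPoly(r,cv2.convexHull(np.round(q).astype(np.int32)),1)
        return 1-(r&M).sum()/(r|M).sum()
    best=None
    for a in ([guess[2]] if len(guess)>2 else np.radians([-30,-15,0,15,30])):
        r=minimize(cost,[guess[0],guess[1],a],method="Nelder-Mead",options=dict(initial_simplex=np.array([guess[0],guess[1],a])+np.array([[0,0,0],[.008,0,0],[0,.008,0],[0,0,.15]]),xatol=1e-4,fatol=1e-4))
        if best is None or r.fun<best.fun: best=r
    p=best.x; print(name,"x %.4f y %.4f yaw %.1f"%(p[0],p[1],np.degrees(p[2])),"IoU %.3f"%(1-best.fun),"px",c[i].round()); return p
E
python3 - <<'E'
from m import *
st(); im,C,hsv=look("w11",(20,250,100,460),2)
for n,g in dict(stapler=(.425,.269),tape=(.606,.259),gauge=(.395,.35)).items(): fit(C,hsv,n,g)
E
```

```text
t: 22.68
tool_pos: [0.5003, 0.2184, 0.2491]
tool_rot: [2.223, 2.22, 0.0]
contact_force: [-0.3, -0.1, -0.0]
opening: 0.0855
grip_force: 0.0
t22.68 tcp [0.5003 0.2184 0.2491] a -0.1 z [ 0. -0. -1.] F [-0.3 -0.1 -0. ] open 0.0855 grip 0.0 q [ 0.28 -0.16  1.74 -0.    1.56  0.28]
stapler x 0.4219 y 0.2666 yaw 2.5 IoU 0.934 px [219. 145.]
tape x 0.6073 y 0.2557 yaw 14.2 IoU 0.954 px [358. 153.]
gauge x 0.3930 y 0.3491 yaw 13.8 IoU 0.916 px [193.  78.]
```

```bash
python3 -c "
from h import *
plan([.4219,.2666,.1],-87.5)"
```

```text
offset [0.048, -0.0784, 0.149] twist [0.0, -0.0, 87.4] rows>=8.2 q6 0.28
```

```bash
python3 -m crank '[{"offset":[0.006,-0.01,0.018],"twist":[0,0,10]},{"offset":[0.012,-0.02,0.036],"twist":[0,0,20]},{"offset":[0.018,-0.03,0.055],"twist":[0,0,30]},{"offset":[0.024,-0.04,0.074],"twist":[0,0,40]},{"offset":[0.03,-0.05,0.09],"twist":[0,0,50]},{"offset":[0.036,-0.06,0.11],"twist":[0,0,60]},{"offset":[0.042,-0.07,0.13],"twist":[0,0,70]},{"offset":[0.048,-0.0784,0.149],"twist":[0,0,80]},{"offset":[0.048,-0.0784,0.149],"twist":[0,0,87.5]},{"offset":[0.048,-0.0784,0.149],"twist":[0,0,87.5]},{"offset":[0.048,-0.0784,0.149],"twist":[0,0,87.5]},{"offset":[0.048,-0.0784,0.149],"twist":[0,0,87.5]},{"offset":[0.048,-0.0784,0.19],"twist":[0,0,87.5]},{"offset":[0.048,-0.0784,0.22],"twist":[0,0,87.5]},{"offset":[0.048,-0.0784,0.235],"twist":[0,0,87.5]},{"offset":[0.048,-0.0784,0.235],"twist":[0,0,87.5]},{"offset":[0.048,-0.0784,0.235],"twist":[0,0,87.5]}]' 0.6 50
python3 -m crank '[{"offset":[0,0,0],"twist":[0,0,0]},{"offset":[0,0,0],"twist":[0,0,0]},{"offset":[0,0,0],"twist":[0,0,0]},{"offset":[0,0,0],"twist":[0,0,0]}]' 0 50
python3 -c "
from h import *
st();plan([.5078,-.1278,.1],-90)"
```

```text
t: 24.85
tool_pos: [0.4229, 0.2675, 0.0155]
tool_rot: [-3.14, -0.068, -0.004]
contact_force: [0.9, 0.1, 0.3]
opening: 0.0514
grip_force: 0.0
t: 25.35
tool_pos: [0.4218, 0.2671, 0.0141]
tool_rot: [-3.141, -0.068, -0.0]
contact_force: [-0.0, -0.8, -0.4]
opening: -0.0
grip_force: 0.0
t25.35 tcp [0.4218 0.2671 0.0141] a -87.5 z [ 0.  0. -1.] F [-0.  -0.8 -0.4] open -0.0000 grip 0.0 q [ 0.42 -0.05  2.05  0.    1.14  1.94]
offset [0.0688, 0.3982, -0.0859] twist [-0.0, -0.0, 2.5] rows>=6.6 q6 1.94
```

```bash
python3 - <<'E'
from m import *
im,C=snap("side"); im2,C2=snap("wrist")
u,v=proj(C,[.43,.267,.03])[0].astype(int); print(proj(C,[[.4218,.2671,.0141],[.4218,.2671,.033]]).round(), u,v)
a=cv2.resize(im[v-50:v+50,u-50:u+50,::-1],(400,400),interpolation=cv2.INTER_CUBIC)
print(proj(C2,[[.4218,.2671,.0141],[.4218,.2671,.033]]).round())
b=cv2.resize(im2[100:400,130:430,::-1],(400,400)); cv2.imwrite("pics/s12.png",np.hstack([a,b]))
E
```

```text
[[315. 309.]
 [315. 304.]] 311 304
[[278. 245.]
 [278. 258.]]
```

View pics/s12.png

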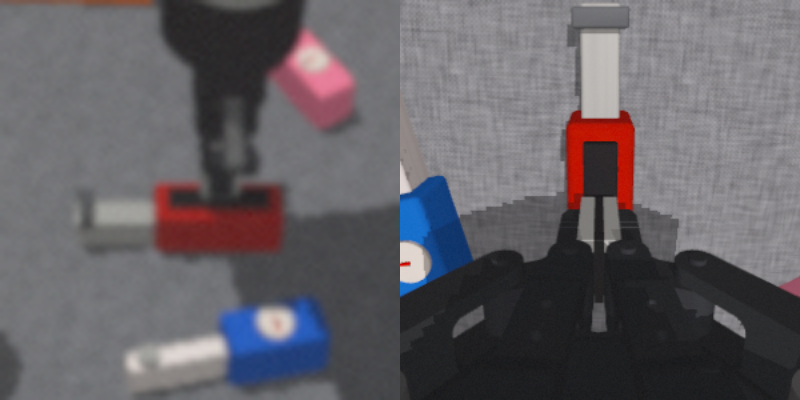

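The tips are just above the stapler top, so the real fingertips are ~20 mm short of the reported TCP (this also explains the handles). I'll touch the stapler top gently to calibrate that.

```bash
for i in 1; do python3 -m crank '[{"offset":[0,0,0.001],"twist":[0,0,0]},{"offset":[0,0,0.002],"twist":[0,0,0]},{"offset":[0,0,0.002],"twist":[0,0,0]}]'; python3 -m crank '[{"offset":[0,0,0.001],"twist":[0,0,0]},{"offset":[0,0,0.002],"twist":[0,0,0]},{"offset":[0,0,0.002],"twist":[0,0,0]}]'; done | grep -E "pos|contact"
```

```text
tool_pos: [0.4216, 0.267, 0.0118]
contact_force: [0.3, -1.2, 0.2]
tool_pos: [0.4216, 0.267, 0.0099]
contact_force: [0.2, -0.3, 0.2]
```

```bash
python3 -m crank '[{"offset":[0,0,0.001],"twist":[0,0,0]},{"offset":[0,0,0.002],"twist":[0,0,0]},{"offset":[0,0,0.002],"twist":[0,0,0]}]' | grep -E "pos|contact"; python3 -m crank '[{"offset":[0,0,0.001],"twist":[0,0,0]},{"offset":[0,0,0.0015],"twist":[0,0,0]},{"offset":[0,0,0.0015],"twist":[0,0,0]}]'| grep -E "pos|contact"; python3 -m crank '[{"offset":[0,0,0.001],"twist":[0,0,0]},{"offset":[0,0,0.0015],"twist":[0,0,0]},{"offset":[0,0,0.0015],"twist":[0,0,0]}]'| grep -E "pos|contact"
```

```text
tool_pos: [0.4216, 0.267, 0.0079]
contact_force: [-1.0, -0.1, 0.0]
tool_pos: [0.4217, 0.267, 0.0065]
contact_force: [-0.0, -0.2, 0.1]
tool_pos: [0.4217, 0.267, 0.0049]
contact_force: [-0.6, -0.2, 0.7]
```

```bash
for i in 1; do python3 -m crank '[{"offset":[0,0,0.001],"twist":[0,0,0]},{"offset":[0,0,0.002],"twist":[0,0,0]},{"offset":[0,0,0.002],"twist":[0,0,0]}]'; python3 -m crank '[{"offset":[0,0,0.001],"twist":[0,0,0]},{"offset":[0,0,0.0015],"twist":[0,0,0]},{"offset":[0,0,0.0015],"twist":[0,0,0]}]';  done| grep -E "pos|contact"
python3 - <<'E'
from m import *
im,C=snap("side"); im2,C2=snap("wrist")
u,v=311,304
a=cv2.resize(im[v-50:v+50,u-50:u+50,::-1],(400,400),interpolation=cv2.INTER_CUBIC)
b=cv2.resize(im2[100:400,130:430,::-1],(400,400)); cv2.imwrite("pics/s13.png",np.hstack([a,b]))
E
```

```text
tool_pos: [0.4218, 0.2671, 0.0042]
contact_force: [-3.8, -2.5, 7.8]
tool_pos: [0.4218, 0.2671, 0.0042]
contact_force: [-7.5, -3.9, 18.8]
```

View pics/s13.png

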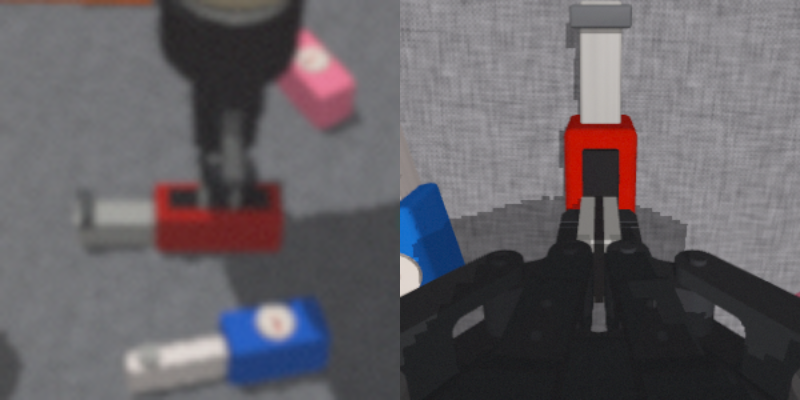

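The tips contact at reading z = 0.0044, so they are ~28 mm behind the reported TCP when shut. I'll grip with that offset: reading −0.014 puts the tip at about 15 mm.

```bash
python3 -m crank '[{"offset":[0,0,-0.02],"twist":[0,0,0]},{"offset":[0,0,-0.03],"twist":[0,0,0]}]'
python3 -m crank '[{"offset":[0,0,0],"twist":[0,0,0]},{"offset":[0,0,0],"twist":[0,0,0]},{"offset":[0,0,0],"twist":[0,0,0]},{"offset":[0,0,0.02],"twist":[0,0,0]},{"offset":[0,0,0.04],"twist":[0,0,0]},{"offset":[0,0,0.0455],"twist":[0,0,0]},{"offset":[0,0,0.0455],"twist":[0,0,0]},{"offset":[0,0,0.0455],"twist":[0,0,0]}]' 0.6 50
python3 -m crank '[{"offset":[0,0,0],"twist":[0,0,0]},{"offset":[0,0,0],"twist":[0,0,0]},{"offset":[0,0,0],"twist":[0,0,0]},{"offset":[0,0,0],"twist":[0,0,0]}]' 0 50
python3 -c "
from h import *
st();plan([.5078,-.1278,.1],-90)"
```

```text
t: 28.42
tool_pos: [0.4223, 0.2673, 0.0326]
tool_rot: [-3.14, -0.068, -0.002]
contact_force: [0.2, 0.4, -0.4]
opening: -0.0001
grip_force: 0.0
t: 29.42
tool_pos: [0.4224, 0.2673, -0.0132]
tool_rot: [-3.14, -0.068, -0.002]
contact_force: [0.0, 0.4, 0.4]
opening: 0.051
grip_force: 0.0
t: 29.92
tool_pos: [0.4225, 0.2674, -0.013]
tool_rot: [-3.14, -0.068, -0.002]
contact_force: [-0.4, -0.8, 5.3]
opening: 0.0268
grip_force: 51.8
t29.93 tcp [ 0.4225  0.2674 -0.013 ] a -87.5 z [ 0.002  0.001 -1.   ] F [-0.4 -0.8  5.3] open 0.0268 grip 51.8 q [ 0.42 -0.    2.06  0.    1.08  1.94]
offset [0.0682, 0.3985, -0.1131] twist [-0.0, -0.1, 2.5] rows>=6.7 q6 1.94
```

```bash
python3 -m crank '[{"offset":[0,0,-0.03],"twist":[0,0,0]},{"offset":[0,0,-0.06],"twist":[0,0,0]},{"offset":[0.01,0.05,-0.09],"twist":[0,0,1]},{"offset":[0.02,0.1,-0.09],"twist":[0,0,2.5]},{"offset":[0.03,0.16,-0.09],"twist":[0,0,2.5]},{"offset":[0.04,0.22,-0.09],"twist":[0,0,2.5]},{"offset":[0.05,0.28,-0.09],"twist":[0,0,2.5]},{"offset":[0.06,0.34,-0.09],"twist":[0,0,2.5]},{"offset":[0.0682,0.38,-0.09],"twist":[0,0,2.5]},{"offset":[0.0682,0.3985,-0.09],"twist":[0,0,2.5]},{"offset":[0.0682,0.3985,-0.09],"twist":[0,0,2.5]},{"offset":[0.0682,0.3985,-0.08],"twist":[0,0,2.5]},{"offset":[0.0682,0.3985,-0.06],"twist":[0,0,2.5]},{"offset":[0.0682,0.3985,-0.05],"twist":[0,0,2.5]},{"offset":[0.0682,0.3985,-0.05],"twist":[0,0,2.5]},{"offset":[0.0682,0.3985,-0.05],"twist":[0,0,2.5]}]'
python3 - <<'E'
from m import *
st();plan([.508,-.1278,-.004],-90)
im,C,hsv=look("w14",(0,420,130,430),1.4)
fit(C,hsv,"stapler",(.508,-.1278,0),sole=.051)
E
```

```text
t: 31.92
tool_pos: [0.5076, -0.1279, 0.0365]
tool_rot: [3.141, 0.001, 0.001]
contact_force: [2.2, 0.1, -2.4]
opening: 0.0268
grip_force: 51.0
t31.93 tcp [ 0.5076 -0.1279  0.0365] a -90.0 z [ 0.001 -0.    -1.   ] F [ 2.2  0.1 -2.4] open 0.0268 grip 51.0 q [-0.39 -0.02  1.98  0.    1.18  1.18]
offset [0.0004, -0.0001, 0.0405] twist [0.0, -0.0, 0.0] rows>=0.6 q6 1.18
stapler x 0.5066 y -0.1280 yaw 0.1 IoU 0.918 px [279. 262.]
```

View pics/w14.png

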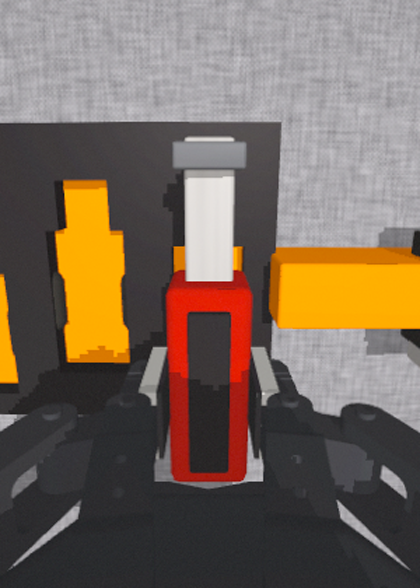

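```bash
python3 -m crank '[{"offset":[0.0004,0,0.01],"twist":[0,0,0]},{"offset":[0.0004,0,0.02],"twist":[0,0,0]},{"offset":[0.0004,0,0.028],"twist":[0,0,0]},{"offset":[0.0004,0,0.032],"twist":[0,0,0]},{"offset":[0.0004,0,0.032],"twist":[0,0,0]}]' | grep -E "pos|contact"
python3 -m crank '[{"offset":[0,0,0.002],"twist":[0,0,0]},{"offset":[0,0,0.004],"twist":[0,0,0]},{"offset":[0,0,0.006],"twist":[0,0,0]},{"offset":[0,0,0.008],"twist":[0,0,0]},{"offset":[0,0,0.01],"twist":[0,0,0]},{"offset":[0,0,0.011],"twist":[0,0,0]},{"offset":[0,0,0.011],"twist":[0,0,0]}]' | grep -E "pos|rot|contact|open"
```

```text
tool_pos: [0.5071, -0.1277, 0.0034]
contact_force: [-0.0, 0.7, -1.1]
tool_pos: [0.5078, -0.1283, -0.005]
tool_rot: [-3.141, 0.0, 0.001]
contact_force: [-7.5, 2.1, 14.0]
opening: 0.0269
```

```bash
python3 -m crank '[{"offset":[0,0,0],"twist":[0,0,0]},{"offset":[0,0,0],"twist":[0,0,0]},{"offset":[0,0,0],"twist":[0,0,0]},{"offset":[0,0,-0.03],"twist":[0,0,0]},{"offset":[0,0,-0.055],"twist":[0,0,0]},{"offset":[0,0,-0.055],"twist":[0,0,0]}]' 0.5 | tail -1
python3 -m crank '[{"offset":[0,0,0],"twist":[0,0,0]},{"offset":[0,0,0],"twist":[0,0,0]},{"offset":[0,0,0],"twist":[0,0,0]},{"offset":[0,0,0.02],"twist":[0,0,0]},{"offset":[0,0,0.032],"twist":[0,0,0]},{"offset":[0,0,0.035],"twist":[0,0,0]},{"offset":[0,0,0.037],"twist":[0,0,0]},{"offset":[0,0,0.038],"twist":[0,0,0]},{"offset":[0,0,0.038],"twist":[0,0,0]}]' 0 | grep -E "pos|contact|open"
python3 -m crank '[{"offset":[0,0,-0.03],"twist":[0,0,0]},{"offset":[0,0,-0.07],"twist":[0,0,0]},{"offset":[0,0,-0.12],"twist":[0,0,0]},{"offset":[0,0,-0.17],"twist":[0,0,0]},{"offset":[-0.05,0,-0.2],"twist":[0,0,0]},{"offset":[-0.05,0,-0.2],"twist":[0,0,0]},{"offset":[-0.05,0,-0.2],"twist":[0,0,0]},{"offset":[-0.05,0,-0.2],"twist":[0,0,0]}]' 0.6 | tail -1
python3 - <<'E'
from m import *
st(); im,C,hsv=look("w15"); fit(C,hsv,"stapler",(.508,-.1278,0),sole=.008);fit(C,hsv,"stapler",(.508,-.1278,0),sole=.017)
E
```

```text
grip_force: 0.0
tool_pos: [0.5062, -0.1277, 0.0122]
contact_force: [-12.5, 3.2, 17.6]
opening: -0.0004
grip_force: 0.0
t36.35 tcp [ 0.4573 -0.1278  0.2083] a -90.0 z [-0.003  0.001 -1.   ] F [-0.2  0.3  0. ] open 0.0511 grip 0.0 q [-0.43 -0.32  1.94  0.    1.52  1.14]
stapler x 0.5073 y -0.1276 yaw 0.0 IoU 0.951 px [279. 145.]
stapler x 0.5063 y -0.1275 yaw 0.2 IoU 0.930 px [279. 145.]
```

Stapler home (top at 0.040). Next the tape: look again, then grasp.

```bash
python3 -m crank '[{"offset":[0.01,-0.05,0],"twist":[0,0,0]},{"offset":[0.02,-0.11,0],"twist":[0,0,0]},{"offset":[0.03,-0.17,0],"twist":[0,0,0]},{"offset":[0.04,-0.23,0],"twist":[0,0,0]},{"offset":[0.05,-0.29,0],"twist":[0,0,0]},{"offset":[0.06,-0.35,0],"twist":[0,0,0]},{"offset":[0.07,-0.4,0],"twist":[0,0,0]},{"offset":[0.07,-0.4,0],"twist":[0,0,0]},{"offset":[0.07,-0.4,0],"twist":[0,0,0]},{"offset":[0.07,-0.4,0],"twist":[0,0,0]},{"offset":[0.07,-0.4,0],"twist":[0,0,0]},{"offset":[0.07,-0.4,0],"twist":[0,0,0]}]' | tail -1
python3 - <<'E'
from m import *
st(); im,C,hsv=look("w16"); p=fit(C,hsv,"tape",(.607,.256)); fit(C,hsv,"gauge",(.393,.349))
plan([p[0],p[1],.05],-90+np.degrees(p[2]))
d=cut_out("pot","wrist"); print([(round(e["confidence"],2),unproj(C,e["rect"][:2],.065)[0].round(3)) for e in d])
E
```

```text
grip_force: 0.0
t37.90 tcp [0.5278 0.2712 0.2103] a -90.1 z [ 0.  0. -1.] F [-0.2  0.5 -0.6] open 0.0514 grip 0.0 q [ 0.35 -0.03  1.68  0.    1.49  1.92]
tape x 0.6077 y 0.2557 yaw 15.3 IoU 0.964 px [293. 120.]
gauge x 0.3775 y 0.3608 yaw 106.1 IoU 0.337 px [231. 291.]
offset [0.0799, 0.0156, 0.1603] twist [-0.0, -0.0, -15.3] rows>=2.9 q6 1.92
[(0.83, array([0.578, 0.35 , 0.065]))]
```

```bash
python3 -m crank '[{"offset":[0.04,0.008,0.05],"twist":[0,0,-8]},{"offset":[0.0799,0.0156,0.1],"twist":[0,0,-15]},{"offset":[0.0799,0.0156,0.15],"twist":[0,0,-15]},{"offset":[0.0799,0.0156,0.15],"twist":[0,0,-15]},{"offset":[0.0799,0.0156,0.15],"twist":[0,0,-15]},{"offset":[0.0799,0.0156,0.19],"twist":[0,0,-15]},{"offset":[0.0799,0.0156,0.215],"twist":[0,0,-15]},{"offset":[0.0799,0.0156,0.224],"twist":[0,0,-15]},{"offset":[0.0799,0.0156,0.224],"twist":[0,0,-15]},{"offset":[0.0799,0.0156,0.224],"twist":[0,0,-15]}]' 0.52 | grep -E "pos|contact|open"
python3 -m crank '[{"offset":[0,0,0],"twist":[0,0,0]},{"offset":[0,0,0],"twist":[0,0,0]},{"offset":[0,0,0],"twist":[0,0,0]},{"offset":[0,0,0],"twist":[0,0,0]}]' 0 50 | tail -2
python3 -c "
from h import *
st();plan([.5197,-.0717,.04],-90)"
```

```text
tool_pos: [0.6093, 0.2569, -0.0113]
contact_force: [-0.0, -0.2, 0.4]
opening: 0.0445
opening: 0.0287
grip_force: 51.9
t39.75 tcp [ 0.609   0.2567 -0.0119] a -75.0 z [ 0.003  0.001 -1.   ] F [-0.2  1.2  6.4] open 0.0287 grip 51.9 q [0.29 0.34 1.66 0.   1.13 1.6 ]
offset [-0.1711, 0.2942, -0.0525] twist [-0.0, -0.2, 15.0] rows>=5.5 q6 1.60
```

```bash
python3 -m crank '[{"offset":[0,0,-0.04],"twist":[0,0,0]},{"offset":[0,0,-0.09],"twist":[0,0,0]},{"offset":[-0.03,0.05,-0.09],"twist":[0,0,5]},{"offset":[-0.06,0.1,-0.09],"twist":[0,0,10]},{"offset":[-0.09,0.15,-0.09],"twist":[0,0,15]},{"offset":[-0.12,0.2,-0.09],"twist":[0,0,15]},{"offset":[-0.15,0.25,-0.09],"twist":[0,0,15]},{"offset":[-0.1705,0.2942,-0.09],"twist":[0,0,15]},{"offset":[-0.1705,0.2942,-0.09],"twist":[0,0,15]},{"offset":[-0.1705,0.2942,-0.07],"twist":[0,0,15]},{"offset":[-0.1705,0.2942,-0.055],"twist":[0,0,15]},{"offset":[-0.1705,0.2942,-0.055],"twist":[0,0,15]},{"offset":[-0.1705,0.2942,-0.055],"twist":[0,0,15]}]' | tail -2
python3 - <<'E'
from m import *
st();plan([.5205,-.0717,.002],-90)
im,C,hsv=look("w17"); fit(C,hsv,"tape",(.52,-.0717,0),sole=get_obs()["tool_pos"][2]+.013)
E
```

```text
opening: 0.0289
grip_force: 51.0
t41.38 tcp [ 0.5192 -0.0716  0.0412] a -90.0 z [ 0.  0. -1.] F [ 0.1 -1.  -0.6] open 0.0289 grip 51.0 q [-0.28 -0.03  1.98  0.    1.19  1.29]
offset [0.0013, 0.0001, 0.0392] twist [-0.0, -0.0, 0.0] rows>=0.6 q6 1.29
tape x 0.5180 y -0.0718 yaw 0.3 IoU 0.924 px [279. 275.]
```

```bash
python3 -m crank '[{"offset":[0.0008,0,0.01],"twist":[0,0,0]},{"offset":[0.0008,0,0.02],"twist":[0,0,0]},{"offset":[0.0008,0,0.03],"twist":[0,0,0]},{"offset":[0.0008,0,0.036],"twist":[0,0,0]},{"offset":[0.0008,0,0.036],"twist":[0,0,0]}]' | grep -E "pos|contact"
python3 -m crank '[{"offset":[0,0,0.002],"twist":[0,0,0]},{"offset":[0,0,0.004],"twist":[0,0,0]},{"offset":[0,0,0.006],"twist":[0,0,0]},{"offset":[0,0,0.008],"twist":[0,0,0]},{"offset":[0,0,0.01],"twist":[0,0,0]},{"offset":[0,0,0.011],"twist":[0,0,0]},{"offset":[0,0,0.011],"twist":[0,0,0]}]' | grep -E "pos|rot|contact|open"
```

```text
tool_pos: [0.5192, -0.0717, 0.0042]
contact_force: [-0.6, 0.7, -1.4]
tool_pos: [0.5201, -0.0721, -0.0039]
tool_rot: [-3.142, 0.0, 0.001]
contact_force: [-7.3, 2.1, 14.5]
opening: 0.0288
```

```bash
python3 -m crank '[{"offset":[0,0,0],"twist":[0,0,0]},{"offset":[0,0,0],"twist":[0,0,0]},{"offset":[0,0,0],"twist":[0,0,0]},{"offset":[0,0,-0.03],"twist":[0,0,0]},{"offset":[0,0,-0.055],"twist":[0,0,0]},{"offset":[0,0,-0.055],"twist":[0,0,0]}]' 0.5 | tail -1
python3 -m crank '[{"offset":[0,0,0],"twist":[0,0,0]},{"offset":[0,0,0],"twist":[0,0,0]},{"offset":[0,0,0],"twist":[0,0,0]},{"offset":[0,0,0.02],"twist":[0,0,0]},{"offset":[0,0,0.032],"twist":[0,0,0]},{"offset":[0,0,0.035],"twist":[0,0,0]},{"offset":[0,0,0.037],"twist":[0,0,0]},{"offset":[0,0,0.038],"twist":[0,0,0]},{"offset":[0,0,0.038],"twist":[0,0,0]}]' 0 | grep -E "pos|contact|open"
python3 -m crank '[{"offset":[0,0,-0.03],"twist":[0,0,0]},{"offset":[0,0,-0.07],"twist":[0,0,0]},{"offset":[0,0,-0.12],"twist":[0,0,0]},{"offset":[0,0,-0.17],"twist":[0,0,0]},{"offset":[-0.05,0,-0.2],"twist":[0,0,0]},{"offset":[-0.05,0,-0.2],"twist":[0,0,0]},{"offset":[-0.05,0,-0.2],"twist":[0,0,0]},{"offset":[-0.05,0,-0.2],"twist":[0,0,0]}]' 0.6 | tail -1
python3 - <<'E'
from m import *
st(); im,C,hsv=look("w18"); fit(C,hsv,"tape",(.52,-.0717,0),sole=.008);fit(C,hsv,"tape",(.52,-.0717,0),sole=.017);fit(C,hsv,"stapler",(.508,-.1278,0),sole=.008)
plan([.32,.345,.22])
E
```

```text
grip_force: 0.0
tool_pos: [0.5197, -0.072, 0.0122]
contact_force: [-4.2, 0.3, 5.5]
opening: -0.0002
grip_force: 0.0
t45.80 tcp [ 0.4695 -0.0718  0.2095] a -90.0 z [-0.003  0.001 -1.   ] F [ 0.1 -0.5 -0.3] open 0.0512 grip 0.0 q [-0.31 -0.32  1.94  0.    1.52  1.26]
tape x 0.5195 y -0.0716 yaw -0.3 IoU 0.949 px [279. 147.]
tape x 0.5195 y -0.0715 yaw 0.1 IoU 0.931 px [279. 147.]
stapler x 0.5076 y -0.1273 yaw 1.4 IoU 0.955 px [325. 156.]
offset [-0.1496, -0.4169, -0.0098] twist [0.0, 0.0, 0.0] rows>=7.1 q6 1.26
```

```bash
python3 -m crank '[{"offset":[-0.02,-0.05,0],"twist":[0,0,0]},{"offset":[-0.04,-0.11,0],"twist":[0,0,0]},{"offset":[-0.06,-0.17,0],"twist":[0,0,0]},{"offset":[-0.08,-0.23,0],"twist":[0,0,0]},{"offset":[-0.1,-0.29,0],"twist":[0,0,0]},{"offset":[-0.12,-0.35,0],"twist":[0,0,0]},{"offset":[-0.14,-0.4,0],"twist":[0,0,0]},{"offset":[-0.14,-0.417,0],"twist":[0,0,0]},{"offset":[-0.14,-0.417,0],"twist":[0,0,0]},{"offset":[-0.14,-0.417,0],"twist":[0,0,0]},{"offset":[-0.14,-0.417,0],"twist":[0,0,0]},{"offset":[-0.14,-0.417,0],"twist":[0,0,0]},{"offset":[-0.14,-0.417,0],"twist":[0,0,0]}]' | tail -1
python3 - <<'E'
from m import *
st(); im,C,hsv=look("w19"); comps(C,hsv,(100,170,60),(118,255,255),.032,"blue",150); p=fit(C,hsv,"gauge",(.393,.349))
for d in cut_out("gauge_mid","wrist"): print(round(d["confidence"],2),[int(x) for x in d["rect"]])
plan([p[0],p[1],.05],-90+np.degrees(p[2]))
E
```

```text
grip_force: 0.0
t47.48 tcp [0.3301 0.3446 0.2111] a -90.1 z [ 0.  0. -1.] F [ 0.5 -0.3  0.3] open 0.0514 grip 0.0 q [ 0.65 -0.32  1.94 -0.    1.52  2.22]
blue px [193. 127.] 564 c 400.5 443.0 wh [40.8 23.4] ang 25.5 y 0.4246 0.4607 x 0.3798 0.4207
blue px [274. 133.] 837 c 392.9 349.5 wh [54.3 26.6] ang 14.7 y 0.3313 0.3678 x 0.3646 0.4213
gauge x 0.3929 y 0.3495 yaw 14.5 IoU 0.950 px [274. 133.]
0.9 [189, 113, 45, 71]
0.77 [272, 112, 41, 98]
0.71 [452, 155, 95, 65]
0.7 [245, 233, 85, 34]
0.66 [359, 228, 35, 63]
offset [0.0629, -0.0048, 0.1611] twist [-0.0, -0.0, -14.6] rows>=2.8 q6 2.22
```

The larger blue body (54 × 27, against 41 × 23) is at (274,133). Grasping it.

```bash
python3 -m crank '[{"offset":[0.03,-0.002,0.05],"twist":[0,0,-7]},{"offset":[0.0625,-0.0045,0.1],"twist":[0,0,-14.6]},{"offset":[0.0625,-0.0045,0.15],"twist":[0,0,-14.6]},{"offset":[0.0625,-0.0045,0.15],"twist":[0,0,-14.6]},{"offset":[0.0625,-0.0045,0.15],"twist":[0,0,-14.6]},{"offset":[0.0625,-0.0045,0.19],"twist":[0,0,-14.6]},{"offset":[0.0625,-0.0045,0.215],"twist":[0,0,-14.6]},{"offset":[0.0625,-0.0045,0.225],"twist":[0,0,-14.6]},{"offset":[0.0625,-0.0045,0.225],"twist":[0,0,-14.6]},{"offset":[0.0625,-0.0045,0.225],"twist":[0,0,-14.6]},{"offset":[0.0625,-0.0045,0.225],"twist":[0,0,-14.6]}]' 0.52 | grep -E "pos|contact|open"
python3 -m crank '[{"offset":[0,0,0],"twist":[0,0,0]},{"offset":[0,0,0],"twist":[0,0,0]},{"offset":[0,0,0],"twist":[0,0,0]},{"offset":[0,0,0],"twist":[0,0,0]}]' 0 50 | tail -2
python3 -c "
from h import *
st();plan([.503,-.0155,.04],-90)"
```

```text
tool_pos: [0.3933, 0.3502, -0.0125]
contact_force: [0.2, -0.3, 1.1]
opening: 0.0444
opening: 0.0266
grip_force: 50.6
t49.45 tcp [ 0.393  0.35  -0.013] a -75.4 z [ 0.001  0.001 -1.   ] F [-1.  -0.4  5.3] open 0.0266 grip 50.6 q [0.59 0.06 2.   0.   1.08 1.9 ]
offset [0.0145, 0.3814, -0.0532] twist [-0.0, -0.1, 14.6] rows>=6.2 q6 1.90
```

```bash
python3 -m crank '[{"offset":[0,0,-0.04],"twist":[0,0,0]},{"offset":[0,0,-0.09],"twist":[0,0,0]},{"offset":[0.002,0.05,-0.09],"twist":[0,0,5]},{"offset":[0.004,0.11,-0.09],"twist":[0,0,10]},{"offset":[0.006,0.17,-0.09],"twist":[0,0,14.6]},{"offset":[0.008,0.23,-0.09],"twist":[0,0,14.6]},{"offset":[0.01,0.29,-0.09],"twist":[0,0,14.6]},{"offset":[0.0145,0.35,-0.09],"twist":[0,0,14.6]},{"offset":[0.0145,0.3814,-0.09],"twist":[0,0,14.6]},{"offset":[0.0145,0.3814,-0.07],"twist":[0,0,14.6]},{"offset":[0.0145,0.3814,-0.055],"twist":[0,0,14.6]},{"offset":[0.0145,0.3814,-0.055],"twist":[0,0,14.6]},{"offset":[0.0145,0.3814,-0.055],"twist":[0,0,14.6]},{"offset":[0.0145,0.3814,-0.055],"twist":[0,0,14.6]}]' | tail -2
python3 - <<'E'
from m import *
st();plan([.503,-.0155,.002],-90)
im,C,hsv=look("w20"); fit(C,hsv,"gauge",(.503,-.0155,0),sole=get_obs()["tool_pos"][2]+.013)
E
```

```text
opening: 0.0269
grip_force: 49.9
t51.20 tcp [ 0.503  -0.0157  0.0419] a -90.0 z [ 0.002 -0.    -1.   ] F [-0.1  0.4 -1.2] open 0.0269 grip 49.9 q [-0.18 -0.08  2.03 -0.    1.19  1.39]
offset [-0.0001, -0.0002, 0.0399] twist [0.0, -0.1, 0.0] rows>=0.6 q6 1.39
gauge x 0.5028 y -0.0159 yaw 0.3 IoU 0.924 px [279. 265.]
```

```bash
python3 -m crank '[{"offset":[0,0,0.01],"twist":[0,0,0]},{"offset":[0,0,0.02],"twist":[0,0,0]},{"offset":[0,0,0.03],"twist":[0,0,0]},{"offset":[0,0,0.036],"twist":[0,0,0]},{"offset":[0,0,0.036],"twist":[0,0,0]}]' | grep -E "pos|contact"
python3 -m crank '[{"offset":[0,0,0.002],"twist":[0,0,0]},{"offset":[0,0,0.004],"twist":[0,0,0]},{"offset":[0,0,0.006],"twist":[0,0,0]},{"offset":[0,0,0.008],"twist":[0,0,0]},{"offset":[0,0,0.01],"twist":[0,0,0]},{"offset":[0,0,0.011],"twist":[0,0,0]},{"offset":[0,0,0.011],"twist":[0,0,0]}]' | grep -E "pos|rot|contact|open"
```

```text
tool_pos: [0.5018, -0.0157, 0.0042]
contact_force: [0.9, -0.3, -1.4]
tool_pos: [0.5026, -0.016, -0.0051]
tool_rot: [3.142, -0.0, -0.001]
contact_force: [-4.1, 0.7, 7.2]
opening: 0.027
```

```bash
python3 -m crank '[{"offset":[0,0,0],"twist":[0,0,0]},{"offset":[0,0,0],"twist":[0,0,0]},{"offset":[0,0,0],"twist":[0,0,0]},{"offset":[0,0,-0.03],"twist":[0,0,0]},{"offset":[0,0,-0.055],"twist":[0,0,0]},{"offset":[0,0,-0.055],"twist":[0,0,0]}]' 0.5 | tail -1
python3 -m crank '[{"offset":[0,0,0],"twist":[0,0,0]},{"offset":[0,0,0],"twist":[0,0,0]},{"offset":[0,0,0],"twist":[0,0,0]},{"offset":[0,0,0.02],"twist":[0,0,0]},{"offset":[0,0,0.032],"twist":[0,0,0]},{"offset":[0,0,0.035],"twist":[0,0,0]},{"offset":[0,0,0.037],"twist":[0,0,0]},{"offset":[0,0,0.038],"twist":[0,0,0]},{"offset":[0,0,0.038],"twist":[0,0,0]}]' 0 | grep -E "pos|contact|open"
python3 -m crank '[{"offset":[0,0,-0.03],"twist":[0,0,0]},{"offset":[0,0,-0.07],"twist":[0,0,0]},{"offset":[0,0,-0.12],"twist":[0,0,0]},{"offset":[-0.03,0.02,-0.17],"twist":[0,0,0]},{"offset":[-0.05,0.06,-0.2],"twist":[0,0,0]},{"offset":[-0.05,0.06,-0.2],"twist":[0,0,0]},{"offset":[-0.05,0.06,-0.2],"twist":[0,0,0]},{"offset":[-0.05,0.06,-0.2],"twist":[0,0,0]},{"offset":[-0.05,0.06,-0.2],"twist":[0,0,0]}]' 0.6 | tail -1
python3 - <<'E'
from m import *
st(); im,C,hsv=look("w21")
for n,g in dict(tape=(.52,-.0717,0),stapler=(.508,-.1278,0),gauge=(.503,-.0155,0)).items():
    fit(C,hsv,n,g,sole=.008);fit(C,hsv,n,g,sole=.017)
o=get_obs(); plan([.5305,-.33,.23],0)
E
```

```text
grip_force: 0.0
tool_pos: [0.5024, -0.0159, 0.0122]
contact_force: [-4.1, 0.1, 6.1]
opening: -0.0001
grip_force: 0.0
t55.75 tcp [ 0.4521 -0.0751  0.2097] a -89.9 z [-0.002  0.001 -1.   ] F [-0.   0.7  0.7] open 0.0511 grip 0.0 q [-0.33 -0.37  1.98  0.    1.53  1.24]
tape x 0.5190 y -0.0714 yaw 0.1 IoU 0.967 px [276. 131.]
tape x 0.5184 y -0.0715 yaw -0.0 IoU 0.949 px [276. 131.]
stapler x 0.5072 y -0.1272 yaw 0.3 IoU 0.950 px [323. 140.]
stapler x 0.5068 y -0.1257 yaw 1.3 IoU 0.913 px [323. 140.]
gauge x 0.5026 y -0.0153 yaw -1.2 IoU 0.949 px [228. 144.]
gauge x 0.5033 y -0.0169 yaw -1.0 IoU 0.902 px [228. 144.]
offset [0.078, 0.2548, -0.0205] twist [-0.1, 0.1, -89.9] rows>=8.4 q6 1.24
```

All three tools are home. Now look at the lever from above.

```bash
python3 -m crank '[{"offset":[0,0.05,0],"twist":[0,0,0]},{"offset":[0,0.11,0],"twist":[0,0,0]},{"offset":[0,0.17,0],"twist":[0,0,0]},{"offset":[0,0.23,0],"twist":[0,0,0]},{"offset":[0.008,0.29,0],"twist":[0,0,0]},{"offset":[0.008,0.3,0],"twist":[0,0,0]},{"offset":[0.008,0.3,0],"twist":[0,0,0]},{"offset":[0.008,0.3,0],"twist":[0,0,0]},{"offset":[0.008,0.3,0],"twist":[0,0,0]},{"offset":[0.008,0.3,0],"twist":[0,0,0]}]' 0 | tail -1
python3 - <<'E'
from m import *
st(); im,C,hsv=look("w22"); print(C[2][:3,3].round(3))
comps(C,hsv,(0,180,100),(5,255,255),.054,"red")
comps(C,hsv,(21,150,60),(33,255,255),.077,"yellow.077",20)
comps(C,hsv,(21,150,60),(33,255,255),.032,"yellow.032",20)
for n in("scene","side"):
    i,_=snap(n); h=cv2.cvtColor(i,cv2.COLOR_RGB2HSV); m=cv2.inRange(h,np.array((40,90,40)),np.array((78,255,255))); k,l,s,c=cv2.connectedComponentsWithStats(m); print(n,[(c[j].round().tolist(),int(s[j,4])) for j in range(1,k) if s[j,4]>15])
E
```

```text
grip_force: 0.0
t57.05 tcp [ 0.4606 -0.3751  0.2114] a -89.9 z [ 0. -0. -1.] F [0.4 0.3 0.9] open 0.0001 grip 0.0 q [-0.81 -0.03  1.68  0.    1.49  0.76]
[ 0.53  -0.375  0.381]
red px [257. 116.] 865 c 542.4 -351.7 wh [83.6 10.2] ang 90.0 y -0.3935 -0.3099 x 0.5373 0.5475
red px [ 74. 149.] 1445 c 508.3 -146.1 wh [39.5 69.9] ang 89.7 y -0.1659 -0.1263 x 0.4733 0.5433
red px [ 14. 127.] 105 c 533.6 -84.3 wh [11.3 10.7] ang 89.0 y -0.0899 -0.0787 x 0.5282 0.539
red px [257. 140.] 863 c 518.1 -351.7 wh [84.3 11.6] ang 89.9 y -0.3939 -0.3095 x 0.5123 0.5239
yellow.077 px [ 24. 140.] 1830 c 520.6 -114.2 wh [42.6 56.3] ang 89.5 y -0.1357 -0.0929 x 0.4923 0.5487
yellow.077 px [325. 128.] 611 c 530.1 -421.9 wh [21.1 27.7] ang 0.3 y -0.4357 -0.408 x 0.5195 0.5407
yellow.032 px [ 24. 140.] 1830 c 519.2 -75.5 wh [48.9 64.7] ang 89.5 y -0.1002 -0.0511 x 0.4868 0.5516
yellow.032 px [325. 128.] 611 c 530.2 -428.8 wh [24.3 31.8] ang 0.3 y -0.4447 -0.4129 x 0.518 0.5424
scene [([551.0, 56.0], 521)]
side []
```

There is no green tool anywhere (the only green is the plant), so the puller is absent. The lever tip's front face is at y ≈ -0.408. I'll poke down in front of it and pull it back.

```bash
python3 -m crank '[{"offset":[0.035,0,0.03],"twist":[0,0,0]},{"offset":[0.07,0,0.07],"twist":[0,0,0]},{"offset":[0.07,-0.002,0.12],"twist":[0,0,0]},{"offset":[0.07,-0.002,0.16],"twist":[0,0,0]},{"offset":[0.07,-0.002,0.178],"twist":[0,0,0]},{"offset":[0.07,-0.002,0.178],"twist":[0,0,0]},{"offset":[0.07,-0.002,0.178],"twist":[0,0,0]}]' | grep -E "pos|contact"
python3 -m crank '[{"offset":[0,0.005,0],"twist":[0,0,0]},{"offset":[0,0.01,0],"twist":[0,0,0]},{"offset":[0,0.015,0],"twist":[0,0,0]},{"offset":[0,0.02,0],"twist":[0,0,0]},{"offset":[0,0.025,0],"twist":[0,0,0]},{"offset":[0,0.028,0],"twist":[0,0,0]}]' | grep -E "pos|contact"
python3 -m crank '[{"offset":[0,0.004,0],"twist":[0,0,0]},{"offset":[0,0.008,0],"twist":[0,0,0]},{"offset":[0,0.012,0],"twist":[0,0,0]},{"offset":[0,0.016,0],"twist":[0,0,0]},{"offset":[0,0.018,0],"twist":[0,0,0]},{"offset":[0,0.018,0],"twist":[0,0,0]}]' | grep -E "pos|contact"
python3 - <<'E'
from m import *
im,C,hsv=look("w23")
comps(C,hsv,(0,180,100),(5,255,255),.054,"red")
comps(C,hsv,(21,150,60),(33,255,255),.087,"yellow",20)
E
```

```text
tool_pos: [0.5316, -0.3752, 0.0355]
contact_force: [-0.3, 0.1, 0.7]
tool_pos: [0.5304, -0.3978, 0.0334]
contact_force: [-2.6, 19.0, 11.5]
tool_pos: [0.5301, -0.4203, 0.0327]
contact_force: [0.4, -0.9, 0.4]
red px [150. 214.] 3918 c 555.5 -350.9 wh [13.7 87.1] ang 10.2 y -0.3938 -0.3078 x 0.5419 0.5693
red px [147. 284.] 3263 c 513.1 -350.7 wh [85.1 20.3] ang 79.3 y -0.3937 -0.3076 x 0.5026 0.5271
yellow px [327. 266.] 1382 c 543.7 -441.9 wh [32.3 12.7] ang 14.6 y -0.4491 -0.4352 x 0.5279 0.5588
```

The lever went back and the handles are spread again, so the pliers are open. Move to the tongue.

```bash
python3 -m crank '[{"offset":[0,-0.01,-0.03],"twist":[0,0,0]},{"offset":[0,-0.01,-0.08],"twist":[0,0,0]},{"offset":[0,-0.03,-0.13],"twist":[0,0,-10]},{"offset":[0,-0.06,-0.16],"twist":[0,0,-20]},{"offset":[0,-0.1,-0.16],"twist":[0,0,-30]},{"offset":[0,-0.14,-0.16],"twist":[0,0,-40]},{"offset":[0,-0.18,-0.16],"twist":[0,0,-50]},{"offset":[0,-0.23,-0.16],"twist":[0,0,-60]},{"offset":[0,-0.23,-0.16],"twist":[0,0,-70]},{"offset":[0,-0.23,-0.16],"twist":[0,0,-80]},{"offset":[0,-0.23,-0.16],"twist":[0,0,-90]},{"offset":[0,-0.23,-0.16],"twist":[0,0,-90]},{"offset":[0,-0.23,-0.16],"twist":[0,0,-90]},{"offset":[0,-0.23,-0.16],"twist":[0,0,-90]}]' 0.8 | tail -1
python3 - <<'E'
from m import *
st(); im,C,hsv=look("w24"); 
comps(C,hsv,(8,150,120),(20,255,255),.045,"tongue")
comps(C,hsv,(0,180,100),(5,255,255),.054,"red")
plan([.5305,-.191,-.008],0)
E
```

```text
grip_force: 0.0
t61.38 tcp [ 0.5303 -0.19    0.193 ] a -0.1 z [-0.  0. -1.] F [ 0.2 -0.2  0.1] open 0.0683 grip 0.0 q [-0.48 -0.09  1.77  0.    1.46 -0.47]
tongue px [301.  94.] 102 c 552.0 -88.1 wh [40.   6.4] ang 16.0 y -0.0917 -0.0821 x 0.532 0.5712
tongue px [236. 120.] 70 c 486.1 -112.9 wh [ 2.  23.8] ang 89.7 y -0.114 -0.1119 x 0.4742 0.498
tongue px [294. 123.] 147 c 549.6 -115.6 wh [ 7.  55.8] ang 89.9 y -0.119 -0.1121 x 0.5216 0.5775
tongue px [296. 145.] 85 c 549.0 -137.6 wh [53.7  6.1] ang 9.3 y -0.1414 -0.1352 x 0.5225 0.576
tongue px [279. 201.] 2086 c 530.3 -201.2 wh [27.6 92.6] ang 0.5 y -0.2473 -0.155 x 0.5164 0.5445
tongue px [136. 386.] 806 c 331.2 -469.0 wh [125.8  21.1] ang 64.6 y -0.522 -0.4118 x 0.2963 0.3588
red px [481.   1.] 67 c 719.8 -5.2 wh [24.1  2.5] ang 2.0 y -0.0066 -0.0035 x 0.7077 0.7318
red px [282.  78.] 140 c 533.9 -74.2 wh [ 9.1 11.6] ang 89.9 y -0.0787 -0.0696 x 0.5281 0.5397
red px [257. 134.] 1027 c 507.8 -127.0 wh [25.6 68.7] ang 89.8 y -0.1398 -0.1142 x 0.4735 0.5421
red px [261. 316.] 519 c 508.8 -339.1 wh [86.  11.2] ang 79.5 y -0.382 -0.2962 x 0.4968 0.5189
red px [297. 316.] 519 c 552.0 -339.3 wh [11.3 86. ] ang 10.4 y -0.3821 -0.2963 x 0.5424 0.5643
offset [-0.001, 0.0002, 0.201] twist [-0.0, -0.0, -0.1] rows>=3.2 q6 -0.47
```

Tongue in place (end at y ≈ -0.247), pliers open. Grip it and draw it out slowly, 75 mm.

```bash
python3 -m crank '[{"offset":[0,0,0.06],"twist":[0,0,0]},{"offset":[0,0,0.12],"twist":[0,0,0]},{"offset":[0,0,0.17],"twist":[0,0,0]},{"offset":[0,0,0.195],"twist":[0,0,0]},{"offset":[0,0,0.2],"twist":[0,0,0]},{"offset":[0,0,0.2],"twist":[0,0,0]}]' 0.8 | grep -E "pos|contact"
python3 -m crank '[{"offset":[0,0,0],"twist":[0,0,0]},{"offset":[0,0,0],"twist":[0,0,0]},{"offset":[0,0,0],"twist":[0,0,0]},{"offset":[0,0,0],"twist":[0,0,0]},{"offset":[0,0,0],"twist":[0,0,0]}]' 0 50 | grep -E "contact|open|grip"
python3 -m crank '[{"offset":[0.004,0,0],"twist":[0,0,0]},{"offset":[0.01,0,0],"twist":[0,0,0]},{"offset":[0.016,0,0],"twist":[0,0,0]},{"offset":[0.022,0,0],"twist":[0,0,0]},{"offset":[0.028,0,0],"twist":[0,0,0]},{"offset":[0.034,0,0],"twist":[0,0,0]},{"offset":[0.04,0,0],"twist":[0,0,0]},{"offset":[0.046,0,0],"twist":[0,0,0]},{"offset":[0.052,0,0],"twist":[0,0,0]},{"offset":[0.058,0,0],"twist":[0,0,0]},{"offset":[0.064,0,0],"twist":[0,0,0]},{"offset":[0.07,0,0],"twist":[0,0,0]},{"offset":[0.075,0,0],"twist":[0,0,0]},{"offset":[0.075,0,0],"twist":[0,0,0]},{"offset":[0.075,0,0],"twist":[0,0,0]}]' | grep -E "pos|contact|grip"
python3 -m crank '[{"offset":[0,0,0],"twist":[0,0,0]},{"offset":[0,0,0],"twist":[0,0,0]},{"offset":[0,0,0],"twist":[0,0,0]},{"offset":[0,0,0],"twist":[0,0,0]},{"offset":[0,0,-0.04],"twist":[0,0,0]},{"offset":[0,0,-0.1],"twist":[0,0,0]},{"offset":[0,0,-0.16],"twist":[0,0,0]},{"offset":[0,0,-0.22],"twist":[0,0,0]},{"offset":[0,0,-0.22],"twist":[0,0,0]},{"offset":[0,0,-0.22],"twist":[0,0,0]},{"offset":[0,0,-0.22],"twist":[0,0,0]}]' 0.8 | tail -1
python3 - <<'E'
from m import *
st(); im,C,hsv=look("w25"); 
comps(C,hsv,(8,150,120),(20,255,255),.045,"tongue",500)
comps(C,hsv,(0,180,100),(5,255,255),.054,"red",300)
for n,g in dict(tape=(.5195,-.001,0),stapler=(.507,-.053,0),gauge=(.503,.057,0)).items(): fit(C,hsv,n,g,sole=.008)
E
```

```text
tool_pos: [0.531, -0.1903, -0.0062]
contact_force: [-0.4, -0.1, -0.2]
contact_force: [-2.4, 0.3, 6.5]
opening: 0.0269
grip_force: 53.4
tool_pos: [0.5318, -0.1171, -0.0054]
contact_force: [0.9, -6.0, 4.6]
grip_force: 53.0
grip_force: 0.0
t66.05 tcp [ 0.5292 -0.1145  0.2105] a -0.0 z [-0.004  0.001 -1.   ] F [-0.5 -0.6 -0.2] open 0.0683 grip 0.0 q [-0.35 -0.15  1.8   0.    1.5  -0.35]
tongue px [281. 199.] 1845 c 532.1 -127.2 wh [92.4 27.2] ang 89.5 y -0.1733 -0.0811 x 0.5182 0.5456
red px [469.  63.] 3266 c 722.8 20.1 wh [67.2 60.2] ang 11.8 y -0.0098 0.0514 x 0.6894 0.7568
red px [260. 136.] 913 c 509.3 -53.7 wh [25.1 69.8] ang 89.9 y -0.0662 -0.0411 x 0.4744 0.5441
tape x 0.5198 y 0.0019 yaw -0.6 IoU 0.958 px [269.  84.]
stapler x 0.5082 y -0.0534 yaw -0.1 IoU 0.966 px [260. 136.]Traceback (most recent call last):
  File "<stdin>", line 5, in <module>
  File "m.py", line 25, in fit
    M=cv2.resize(full[org[1]:org[1]+hh+30,org[0]:org[0]+w+30],None,fx=S,fy=S,interpolation=cv2.INTER_NEAREST); shape=M.shape
cv2.error: OpenCV(4.12.0) /io/opencv/modules/imgproc/src/resize.cpp:4208: error: (-215:Assertion failed) !ssize.empty() in function 'resize'
```

```bash
python3 -m crank '[{"offset":[0.05,0,-0.02],"twist":[0,0,0]},{"offset":[0.08,0,-0.02],"twist":[0,0,0]},{"offset":[0.08,0,-0.02],"twist":[0,0,0]},{"offset":[0.08,0,-0.02],"twist":[0,0,0]},{"offset":[0.08,0,-0.02],"twist":[0,0,0]},{"offset":[0.08,0,-0.02],"twist":[0,0,0]}]' | tail -1
python3 - <<'E'
from m import *
st(); im,C,hsv=look("w26")
comps(C,hsv,(8,150,120),(20,255,255),.045,"tongue",500)
for n,g in dict(tape=(.5195,.002,0),stapler=(.508,-.053,0),gauge=(.504,.058,0)).items(): fit(C,hsv,n,g,sole=.008)
E
```

```text
grip_force: 0.0
t66.85 tcp [ 0.5303 -0.0357  0.2326] a -0.1 z [-0.001  0.    -1.   ] F [ 0.  -0.5  0.8] open 0.0680 grip 0.0 q [-0.21 -0.19  1.79 -0.    1.54 -0.21]
tongue px [277.  59.] 2613 c 531.2 106.7 wh [ 27.7 116.5] ang 89.8 y 0.0929 0.1207 x 0.4729 0.5894
tongue px [280. 252.] 1460 c 531.5 -124.4 wh [27.  96.5] ang 0.5 y -0.1726 -0.0763 x 0.5177 0.5454
tape x 0.5200 y 0.0017 yaw 0.2 IoU 0.964 px [268. 154.]
stapler x 0.5085 y -0.0537 yaw 2.0 IoU 0.945 px [262. 196.]
gauge x 0.5033 y 0.0580 yaw -0.0 IoU 0.964 px [256. 106.]
```

All tools are seated in a consistent pattern, the tray is flat and ~76 mm out, and the pliers are open.

```bash
python3 -c "
from station import *
print(finish_job())"
```

```text
the job is handed in; nothing more can be done
None
```

The job is handed in: I locked the pliers on the tongue, pressed the stapler, tape and gauge home, pulled the lever open and drew the tray about 76 mm clear; the puller was absent, and `finish_job()` returned no verdict.

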